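# Put the ceramic nozzles away in the screw-cap pot

### The arm

A 6-joint arm with a two-finger parallel gripper is mounted at the origin on the work surface. World frame = base frame: x ahead of the robot, y to its left, z up, the work surface at z = 0. Lengths are in m, angles in rad, forces in N, time in s.
With the tool pointing down it reaches from about 0.4 to 0.825 m from the base axis. Payload 7 kg.
Tool frame: the origin (TCP) lies on the centre line of the jaws, within the pads' length; the fingertips stand 11 mm ahead of it and the grasp point (between the pads) lies 8 mm behind it; z points along the fingers, y is the direction in which the jaws open and shut (so a half turn about z gives the same grasp; the last joint's range is limited). The gripper opens to 88 mm and grips with 3 to 60 N. Pads are 19 mm wide; open, the fingers measure 130 mm over their backs; the gripper's body (78 mm by 193 mm) begins 47 mm behind the grasp point.
Start: joints at [1.614, 0.359, 0.012, 0, -1.224, -0.288], TCP at [0.164, 0.655, 0.238] pointing down, gripper open.
Joint ranges: [-3.07, 3.07], [-1.43, 2.12], [-1.02, 1.25], [-3.03, 1.67], [-3.05, -0], [-3.03, 3.03]. Speed limits (rad/s): [2.39, 2.39, 3.01, 3.14, 3.14, 3.14].

### API

Orientations are given as [roll, pitch, yaw] about the fixed x, y, z axes, in that order (R = Rz(yaw) Ry(pitch) Rx(roll)).
In Python, from station import * gives the robot as it stands.
- The arm moves only by the tool play_rows, never from a script. Its argument "targets" is a list of rows, each a list of 7 numbers: the turn, a rotation vector about the world's x, y, z in rad, then the shift along the world's x, y, z in m, then the opening, from 0 (shut) to 1 (fully open). A call has 1 to 12 rows; each row shifts and turns the pose as measured when the row begins; what a row does not reach is not made up. A row lasts 1/8 s, in which the tool goes at most 62.5 mm and 10.7 degrees, less where a joint would pass 70% of its speed; a pose out of reach is approached as far as the arm can. A call is refused whole if a number of a shift passes 0.0625 or a number of a turn 0.188, either way. A call with a gripper value outside its range is refused whole. The fingers move at their own pace and stop on an object; "grip_force" is the grip in N (left out, the last holds). Time passes only in rows, so rows that do not move let the fingers close. It gives the time, the measured TCP pose, the force and the opening at its end, in the units of the state.
- get_state(): the state, without advancing time (a new reading comes with each control period).
- grab_frame(name): name is "side" or "top" or "wrist"; returns (picture, depth): 420x560x3 uint8, blue, green, red; 420x560 float32, m along the optical axis (not along the pixel's ray), 0 where there is no reading.
- camera_params(name): a dict with "camera_matrix" (3x3 intrinsics, pixels), "extrinsics" (4x4, takes a point from world to camera coordinates); the wrist camera has in their place "hand_eye" (4x4, takes a point from camera to tool coordinates, whose origin is the TCP and whose axes are the flange's). Camera axes: x right, y up, looking along -z (the intrinsics and any distortion apply to the point x, -y, -z); pixel columns grow to the right and rows downward; lengths in m; the calibration is good to about 2 mm. The wrist camera is an equidistant fisheye: a pixel r from the principal point sees the ray r / f radians off the axis. A picture is of the moment at which its call begins: read the wrist's pose just before it. camera_params takes no time and is no camera call.
- job_done(): hands the job in, once; it reports no verdict.
The state is a dict: "t": time; "q": joint angles; "qd": joint speeds; "joint_efforts": joint torques, N m; "eef_pos": TCP position; "ee_rot": TCP orientation; "force": force on the tool from outside, world axes, zero at the start; "moment": the same for the moment, N m; "width": finger opening in m.
Only numpy, scipy, OpenCV 4.12 (cv2) and the standard library are available. Lean on these libraries where they do the work, as an engineer would, in place of code of your own. Each camera call takes 0.05 s, during which the arm holds its last target.

### The job

Put every loose pink ceramic nozzle away in the pot: unscrew its captive blue cap fully, swing the cap aside on its arm, and set the nozzles gently inside without dropping them from a height. Then swing the cap back over the pot, screw it down fully tight, and only then press the red vent plug in its grip down to its stop to seal it. Leave the other things on the bench where they are.

Things in the scene. Friction and masses are not known exactly. Their poses are not given: they have to be found in the camera images.
- pot_in (a point): Centre of the inner floor of the consumables pot, 5 mm above the bench: a grey open round vessel with a blue band, fixed to the bench, outside diameter 100 mm, inside 92 mm, rim 48 mm above the bench. Its x axis points from the pot to the upright post that carries the swing arm, 80 mm from the pot's axis. Place and yaw vary.
- cap (a joint): Turn of the blue captive screw cap (110 mm across) on its arm, rad: 0 = screwed fully tight, grows anticlockwise seen from above, 2.6 = stop, off its thread. Starts at 0 to 0.35. The thread lifts cap and arm 4 mm per rad; a spigot under the cap is caught by the rim: the arm swings only once the cap is unscrewed past about 2.2. Stays where left; turning takes 0.12 N m.
- cap_grip (a point): Point on the cap's axis to grip at, 84 mm above the bench when tight, 94 when unscrewed. It lies in the black bar grip across the cap's top: 50 mm long along this point's x axis, 16 mm thick (y), from 21 mm below to 9 mm above this point. The 18 mm wide arm runs under the bar, its top 23 mm below the point. z is up, the screw's axis.
- swingarm (a joint): Swing of the dark steel arm that carries the cap about the upright post, rad: 0 = cap centred over the pot (stop), grows clockwise seen from above, 1.8 = stop, cap quite clear of the pot. Stays where left (friction 0.12 N m). The cap's axis is 80 mm from the post's. The cap can be carried round by its bar grip, turning the hand with the arm.
- post_axis (a point): Point on the axis of the post, at the arm's top (63 mm above the bench when the cap is tight). x axis: along the arm, away from the cap.
- vent (a joint): Travel of the red vent plug (12 mm round) that sticks 8 mm out of the middle of the bar grip's top, m: 0 = up (as at the start), 0.006 = pressed down to its stop, where it still stands 2 mm proud. Takes about 5 N, stays down when pressed.
- vent_top (a point): Centre of the vent plug's top face, on the cap's axis; 101 mm above the bench with cap tight and plug up.
- nozzle1: Pink ceramic gas nozzle, a short tube with a dark mouth, 25 mm diameter, 30 mm tall, 30 g, standing on the bench; origin at the centre of its underside, z along its axis. Two to four of the four are present.
- nozzle2: Pink ceramic gas nozzle, a short tube with a dark mouth, 25 mm diameter, 30 mm tall, 30 g, standing on the bench; origin at the centre of its underside, z along its axis. Two to four of the four are present.
- nozzle3: Pink ceramic gas nozzle, a short tube with a dark mouth, 25 mm diameter, 30 mm tall, 30 g, standing on the bench; origin at the centre of its underside, z along its axis. Two to four of the four are present.
- nozzle4: Pink ceramic gas nozzle, a short tube with a dark mouth, 25 mm diameter, 30 mm tall, 30 g, standing on the bench; origin at the centre of its underside, z along its axis. Two to four of the four are present.
- coupler: Bystander: dark steel hexagon coupling nut, about 30 mm across, 28 mm tall; origin under its centre.
- flapwheel: Bystander: brown abrasive flap wheel, 42 mm diameter, 20 mm tall; origin under its centre.
- bellows: Bystander: short braided metal hose end on a rusty square 80 mm flange, 50 mm tall; origin under its centre.
- wirewheel: Bystander: steel and brass wire wheel lying flat, 110 mm diameter, 12 mm thick; origin under its centre.
- grinddisc: Bystander: brown and red grinding disc lying flat, 115 mm diameter, 6 mm thick; origin under its centre.
- pastejar: Bystander: white jar with orange lid, 60 mm diameter, 60 mm tall; origin under its centre.
- wirebrush: Bystander: flat brush with a wooden handle lying on the bench, under 250 mm long.

How it is judged:
By the outcome, as a careful person would: the job done as asked, in the order asked, and still so for the second after the job is handed in, with the robot touching nothing.
Of nozzle1, nozzle2, nozzle3, nozzle4 only 2 to 4 are there at a start; the rules pass over those that are not, and their reading is None.
At some moment in a run one of nozzle1, nozzle2, nozzle3, nozzle4 may be knocked a few centimetres aside while the robot is not near it.
It also fails if it takes over 210 s, if anything falls off the work surface, if the arm or the gripper's body presses on something with over 40 N, if the wrist force passes 120 N, or if a joint passes its speed limit or range.

## Working session

There is one attempt and no reset: what is moved stays moved. The work goes in short steps, Python scripts to look and compute and a tool call to move; the robot and the scene stay as the last step left them, time stands still between calls to the robot, and variables do not carry over. Pictures are saved under pics/ and viewed, and the job is handed in when it is done.

Besides the shell and the picture viewer there is one more tool, called after "Call:" in YAML: its name, and indented under it one key for each argument. play_rows: Moves the arm, as the interface text tells. Its arguments: {"type":"object","properties":{"targets":{"type":"array","items":{"type":"array","items":{"type":"number"}}},"grip_force":{"type":"number"}},"required":["targets"]}

```bash
mkdir -p pics; ls; python3 - <<'E'
from station import *
import cv2, numpy as np
print(get_state())
for n in ["side","top","wrist"]:
    im,d=grab_frame(n); cv2.imwrite(f"pics/{n}0.png",im); np.save(f"{n}0.npy",d); print(n,camera_params(n))
E
```

```text
pics
{'t': 0.0, 'q': array([ 1.61409958e+00,  3.59377766e-01,  1.10321452e-02, -3.45676749e-04,
       -1.22410518e+00, -2.88077040e-01]), 'qd': array([ 0.00030051,  0.00067508,  0.0005932 , -0.00098025, -0.00239473,
       -0.00192916]), 'joint_efforts': array([ 3.23603099e-04, -5.82720530e+01,  2.93052185e+01,  6.99720025e+00,
        7.01768513e-03, -1.64316734e-04]), 'eef_pos': array([0.16350535, 0.65439506, 0.23661776]), 'ee_rot': array([ 3.13991402e+00, -1.58531821e-04, -2.44891376e-01]), 'force': array([0.43600844, 0.49947993, 0.02636536]), 'moment': array([ 0.00431456, -0.02403785, -0.03298131]), 'width': 0.08800731626163771}
side {'camera_matrix': array([[528.34356382,   0.        , 286.84754516],
       [  0.        , 528.34356382, 206.62318057],
       [  0.        ,   0.        ,   1.        ]]), 'extrinsics': array([[ 9.87603750e-01, -1.56967231e-01,  3.48865121e-04,
        -5.50544328e-01],
       [ 1.20898126e-01,  7.62078519e-01,  6.36097457e-01,
        -1.03195795e-01],
       [-1.00112319e-01, -6.28170056e-01,  7.71608647e-01,
        -1.36388656e+00],
       [ 0.
[... 345 characters left out ...]
72, -0.0114514 ,  0.13534966, -0.59296568],
       [-0.1354029 , -0.00400555,  0.99078252, -1.13843849],
       [ 0.        ,  0.        ,  0.        ,  1.        ]])}
wrist {'camera_matrix': array([[325.1922621 ,   0.        , 279.52999079],
       [  0.        , 325.1922621 , 211.2446646 ],
       [  0.        ,   0.        ,   1.        ]]), 'hand_eye': array([[-1.26077369e-04,  9.54724106e-01,  2.97492631e-01,
         8.19791523e-02],
       [ 9.99999670e-01,  3.59225048e-04, -7.29038179e-04,
        -1.68653186e-04],
       [-8.02897128e-04,  2.97492441e-01, -9.54723836e-01,
        -1.46334447e-01],
       [ 0.00000000e+00,  0.00000000e+00,  0.00000000e+00,
         1.00000000e+00]])}
```

View pics/top0.png

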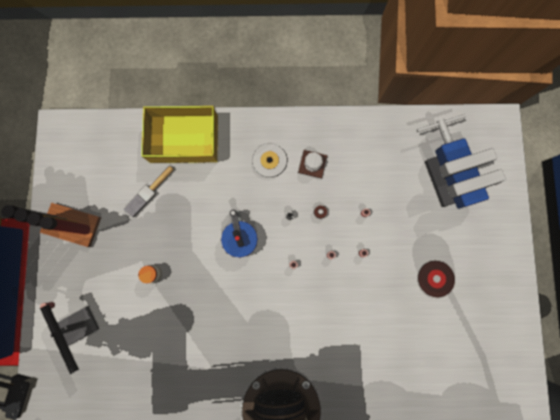

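View pics/side0.png

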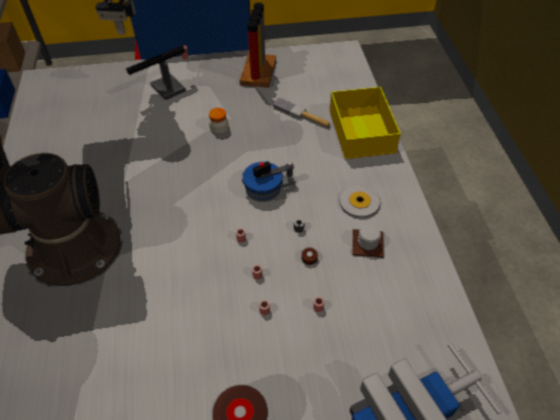

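View pics/wrist0.png

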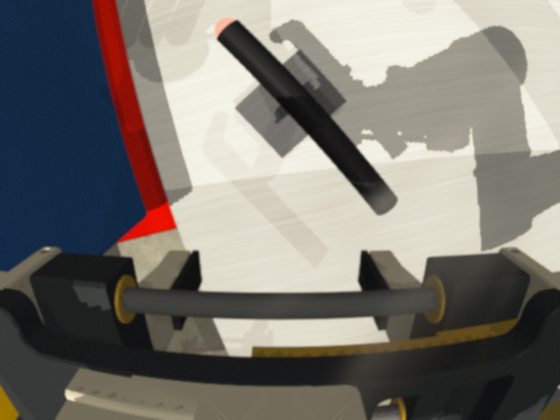

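```bash
cat > h.py <<'E'
from station import *
import cv2, numpy as np
from scipy.spatial.transform import Rotation as R
def cloud(n,d,st=None):
    P=camera_params(n);K=P["camera_matrix"];h,w=d.shape
    u,v=np.meshgrid(np.arange(w),np.arange(h))
    if n!="wrist":
        x=(u-K[0,2])/K[0,0];y=(v-K[1,2])/K[1,1]
        c=np.stack([x*d,-y*d,-d],-1);E=P["extrinsics"]
        p=(c-E[:3,3])@E[:3,:3]
    else:
        a=(u-K[0,2])/K[0,0];b=(v-K[1,2])/K[1,1];r=np.hypot(a,b);s=np.where(r>1e-6,np.tan(r)/np.maximum(r,1e-9),1)
        c=np.stack([a*s*d,-b*s*d,-d],-1);H=P["hand_eye"]
        p=c@H[:3,:3].T+H[:3,3]
        p=p@R.from_euler('xyz',st["ee_rot"]).as_matrix().T+st["eef_pos"]
    p[d<=0]=np.nan
    return p
def circ(xy):
    A=np.c_[2*xy,np.ones(len(xy))];s=np.linalg.lstsq(A,(xy**2).sum(1),rcond=None)[0]
    return s[:2],np.sqrt(s[2]+s[0]**2+s[1]**2)
def clusters(p,mask,minn=8):
    n,l,s,_=cv2.connectedComponentsWithStats(mask.astype(np.uint8))
    out=[]
    for i in range(1,n):
        m=l==i
        if m.sum()<minn: continue
        q=p[m];q=q[~np.isnan(q[:,0])]
        ys,xs=np.nonzero(m); out.append((xs.mean(),ys.mean(),m.sum(),q))
    return out
E
python3 - <<'E'
from h import *
for n in ["top","side"]:
    im=cv2.imread(f"pics/{n}0.png").astype(int);d=np.load(f"{n}0.npy");p=cloud(n,d)
    b,g,r=im[...,0],im[...,1],im[...,2]
    for name,m in [("red",(r>g+35)&(r>b+25)),("blue",(b>r+60)),("tall",(p[...,2]>0.015))]:
        for c in clusters(p,m&(p[...,0]>0.3)&(abs(p[...,1])<0.45)&(p[...,0]<.9)):
            q=c[3]; 
            if len(q): print(n,name,np.round(c[:3]),np.round(np.median(q,0),3),"min",np.round(q.min(0),3),"max",np.round(q.max(0),3))
    x=p[150:330,150:460] if n=="top" else p
    f=x[...,2][(abs(x[...,2])<.02)]; print("bench",np.median(f))
    if n=="top":
        crop=cv2.resize(cv2.imread("pics/top0.png")[190:290,200:390],None,fx=4,fy=4,interpolation=cv2.INTER_CUBIC);cv2.imwrite("pics/top0c.png",crop)
E
```

```text
top red [273. 157.  42.] [0.775 0.013 0.016] min [0.746 0.006 0.01 ] max [0.788 0.035 0.021]
top red [166. 171.  15.] [0.729 0.358 0.02 ] min [0.715 0.348 0.013] max [0.739 0.367 0.025]
top red [363. 214.  16.] [ 0.582 -0.263  0.028] min [ 0.578 -0.271  0.015] max [ 0.592 -0.259  0.034]
top red [237. 238.  23.] [0.507 0.121 0.099] min [0.501 0.116 0.09 ] max [0.516 0.128 0.106]
top red [361. 253.  12.] [ 0.461 -0.251  0.03 ] min [ 0.455 -0.255  0.023] max [ 0.47  -0.248  0.034]
top red [147. 274. 254.] [0.405 0.394 0.06 ] min [0.381 0.369 0.037] max [0.432 0.421 0.066]
top blue [238. 240. 678.] [0.501 0.123 0.055] min [0.456 0.069 0.046] max [0.558 0.172 0.092]
top tall [ 175.  146. 1031.] [0.777 0.34  0.056] min [0.761 0.199 0.015] max [0.899 0.421 0.086]
top tall [419. 129.  22.] [ 0.842 -0.441  0.064] min [ 0.835 -0.45   0.058] max [ 0.848 -0.432  0.069]
top tall [263. 146.   9.] [0.808 0.048 0.016] min [0.802 0.035 0.015] max [0.812 0.058 0.018]
top tall [269. 159. 132.] [0.764 0.026 0.017] min [0.726 0.    0.015] max [0.795 0.061 0.022]
top tall [313. 161. 262.] [ 0.748 -0.109  
[... 2920 characters left out ...]
 0.723 -0.138  0.015] max [ 0.776 -0.084  0.056]
side tall [240. 233.  92.] [ 0.428 -0.047  0.029] min [ 0.416 -0.058  0.015] max [ 0.44  -0.025  0.036]
side tall [309. 254. 195.] [ 0.592 -0.132  0.02 ] min [ 0.572 -0.155  0.015] max [ 0.613 -0.108  0.029]
side tall [256. 270.  96.] [ 0.457 -0.164  0.03 ] min [ 0.445 -0.172  0.015] max [ 0.468 -0.148  0.035]
side tall [318. 303. 112.] [ 0.587 -0.274  0.029] min [ 0.576 -0.285  0.015] max [ 0.599 -0.26   0.034]
side tall [264. 306. 112.] [ 0.461 -0.263  0.029] min [ 0.45  -0.273  0.015] max [ 0.474 -0.245  0.037]
side tall [451. 347.  41.] [ 0.84  -0.442  0.063] min [ 0.834 -0.45   0.059] max [ 0.849 -0.432  0.07 ]
bench 0.0006177934809887046
```

View pics/top0c.png

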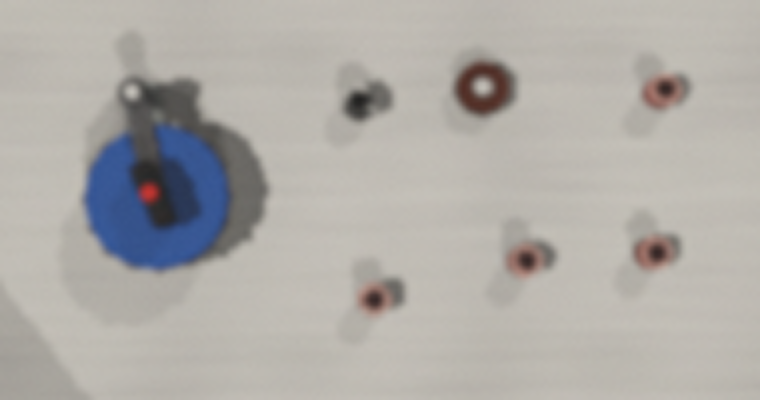

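Call:
play_rows:
  targets:
    - [0, 0, -0.1, 0.01, -0.02, 0.01, 1]
    - [0, 0, -0.176, 0.0245, -0.038, 0.005, 1]
    - [0, 0, -0.176, 0.0245, -0.038, 0.002, 1]
    - [0, 0, -0.176, 0.0245, -0.038, 0.002, 1]
    - [0, 0, -0.176, 0.0245, -0.038, 0.002, 1]
    - [0, 0, -0.176, 0.0245, -0.038, 0.002, 1]
    - [0, 0, -0.176, 0.0245, -0.038, 0.002, 1]
    - [0, 0, -0.176, 0.0245, -0.038, 0, 1]
    - [0, 0, -0.176, 0.0245, -0.038, 0, 1]
    - [0, 0, -0.176, 0.0245, -0.038, 0, 1]
    - [0, 0, -0.176, 0.0245, -0.038, 0, 1]
    - [0, 0, -0.176, 0.0245, -0.038, 0, 1]

```text
t: 1.65
eef_pos: [0.4471, 0.2026, 0.2591]
ee_rot: [3.136, -0.001, -2.342]
force: [1.8, 1.0, 0.4]
width: 0.0878
```

Call:
play_rows:
  targets:
    - [0, 0, -0.15, 0.025, -0.03, 0, 1]
    - [0, 0, -0.15, 0.025, -0.03, 0, 1]
    - [0, 0, -0.07, 0.01, -0.02, 0, 1]
    - [0, 0, 0, 0, 0, 0, 1]
    - [0, 0, 0, 0, 0, 0, 1]

```text
t: 2.28
eef_pos: [0.5089, 0.117, 0.2583]
ee_rot: [3.135, -0.003, -2.73]
force: [0.8, -0.1, -0.0]
width: 0.0879
```

```bash
python3 - <<'E'
from h import *
st=get_state();print(st["eef_pos"],st["ee_rot"],st["q"])
im,d=grab_frame("wrist");cv2.imwrite("pics/w1.png",im);np.savez("w1.npz",d=d,pos=st["eef_pos"],rot=st["ee_rot"])
p=cloud("wrist",d,st);im=im.astype(int);b,g,r=im[...,0],im[...,1],im[...,2]
for c in clusters(p,(r>g+50)&(r>b+40)&(p[...,2]<.13),15)+clusters(p,(b>r+60),100):
    q=c[3]
    if len(q):print(np.round(c[:3]),np.round(np.median(q,0),4),"min",np.round(q.min(0),3),"max",np.round(q.max(0),3))
E
```

```text
[0.50890305 0.11695284 0.25826307] [ 3.13532262e+00 -2.79518629e-03 -2.73014615e+00] [ 0.596959    0.09466271 -0.28341564 -0.00718095 -1.19431749 -1.75367217]
[ 49.  53. 228.] [ 0.4608 -0.2498  0.0223] min [ 0.451 -0.269  0.001] max [ 0.473 -0.245  0.032]
[ 97.  65. 143.] [ 0.4584 -0.1535  0.0292] min [ 0.446 -0.17   0.016] max [ 0.469 -0.147  0.031]
[184.  70. 215.] [ 0.4275 -0.0369  0.029 ] min [ 0.418 -0.065 -0.001] max [ 0.441 -0.029  0.032]
[ 19. 132. 107.] [ 0.5806 -0.2654  0.0287] min [ 0.576 -0.281  0.005] max [ 0.599 -0.257  0.032]
[502. 202. 900.] [0.4047 0.3925 0.0588] min [ 0.38   0.369 -0.001] max [0.431 0.475 0.061]
[285. 198. 162.] [0.5078 0.122  0.1008] min [0.502 0.116 0.092] max [0.517 0.13  0.104]
[ 284.  182. 5969.] [0.5009 0.1153 0.054 ] min [0.453 0.067 0.045] max [0.561 0.176 0.094]
```

View pics/w1.png

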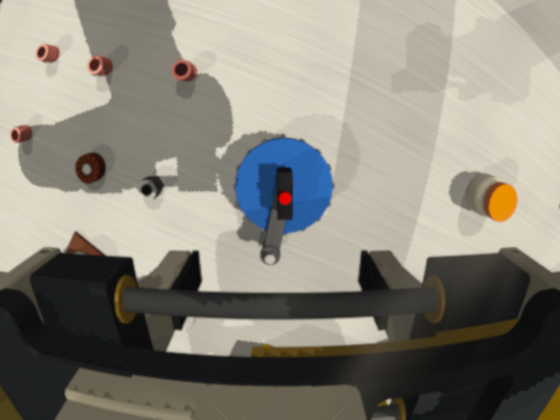

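```bash
python3 - <<'E'
from h import *
z=np.load("w1.npz");d=z["d"];st=dict(eef_pos=z["pos"],ee_rot=z["rot"]);im=cv2.imread("pics/w1.png");p=cloud("wrist",d,st)
b,g,r=[im[...,i].astype(int) for i in range(3)]
# cap top outline
m=(b>r+50)&(p[...,2]>.048)&(p[...,2]<.06);pts=p[m][:,:2]
h=cv2.convexHull(pts.astype(np.float32))[:,0];print("cap hull circ",circ(h), cv2.minEnclosingCircle(h))
m=(abs(p[...,2]-.093)<.004)&(np.hypot(p[...,0]-.508,p[...,1]-.121)<.035)&(r<90)
q=p[m];print("bar n",m.sum(),q.mean(0)); print(cv2.minAreaRect(q[:,:2].astype(np.float32)))
c=q[:,:2]-q[:,:2].mean(0);w,v=np.linalg.eigh(c.T@c);print("bar yaw",np.arctan2(v[1,1],v[0,1]))
m=(r>g+80)&(p[...,2]>.097)&(np.hypot(p[...,0]-.508,p[...,1]-.121)<.02)
print("vent",p[m].mean(0),circ(cv2.convexHull(p[m][:,:2].astype(np.float32))[:,0]))
# arm and post
m=(np.hypot(p[...,0]-.508,p[...,1]-.121)>.06)&(np.hypot(p[...,0]-.508,p[...,1]-.121)<.11)&(p[...,2]>.056)&(p[...,2]<.1)&(p[...,0]>.53)
q=p[m];print("arm",len(q),q.min(0),q.max(0));hh=q[q[:,2]>.066];print("post top",len(hh),hh.mean(0) if len(hh) else 0)
m=(p[...,2]>.057)&(p[...,2]<.067)&(p[...,0]>.53)&(abs(p[...,1]-.13)<.04);q=p[m][:,:2];c=q-q.mean(0);w,v=np.linalg.eigh(c.T@c);print("arm yaw",np.arctan2(v[1,1],v[0,1]),q.mean(0))
cv2.imwrite("pics/w1c.png",cv2.resize(im[125:275,220:350],None,fx=4,fy=4,interpolation=cv2.INTER_CUBIC))
E
```

```text
cap hull circ (array([0.50755291, 0.12171444]), np.float64(0.05423143575999773)) ((0.5073846578598022, 0.12193579226732254), 0.054971471428871155)
bar n 630 [0.50629716 0.12132119 0.09284812]
((0.5077793002128601, 0.12195330113172531), (0.050110962241888046, 0.015720847994089127), 24.76119041442871)
bar yaw -2.7205716807664366
vent [0.50760995 0.12193216 0.10093912] (array([0.50785126, 0.1221227 ]), np.float64(0.005720116000454002))
arm 443 [0.56443834 0.12608795 0.05728588] [0.59766687 0.15053578 0.07480653]
post top 94 [0.58469945 0.13804302 0.07242928]
arm yaw -2.8836079283927583 [0.56436047 0.13330296]
```

View pics/w1c.png

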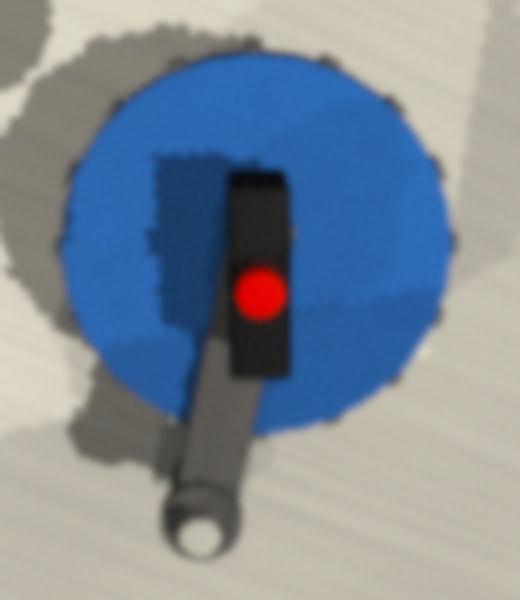

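Call:
play_rows:
  targets:
    - [-0.005, 0, 0.018, -0.0012, 0.005, -0.03, 1]
    - [0, 0, 0, 0, 0, -0.04, 1]
    - [0, 0, 0, 0, 0, -0.04, 1]
    - [0, 0, 0, 0, 0, -0.02, 1]
    - [0, 0, 0, 0, 0, 0, 1]
    - [0, 0, 0, 0, 0, 0, 1]
  grip_force: 30

```text
t: 3.08
eef_pos: [0.5064, 0.1275, 0.1273]
ee_rot: [3.14, 0.0, -2.699]
force: [-0.9, 0.4, -0.1]
width: 0.0881
```

Call:
play_rows:
  targets:
    - [0, 0, -0.01, 0.0012, -0.0055, -0.02, 1]
    - [0, 0, 0, 0, 0, -0.018, 1]
    - [0, 0, 0, 0, 0, -0.008, 1]
    - [0, 0, 0, 0, 0, 0, 1]
    - [0, 0, 0, 0, 0, 0, 1]

```text
t: 3.7
eef_pos: [0.511, 0.125, 0.0865]
ee_rot: [3.139, 0.011, -2.706]
force: [0.8, 0.7, 0.9]
width: 0.0877
```

Call:
play_rows:
  targets:
    - [-0.0046, 0.01, 0, -0.003, -0.003, -0.006, 1]
    - [0, 0, 0, 0, 0, 0, 1]
    - [0, 0, 0, 0, 0, 0, 1]

```text
t: 4.08
eef_pos: [0.5084, 0.1221, 0.0812]
ee_rot: [3.138, 0.001, -2.706]
force: [-0.1, -0.3, 0.6]
width: 0.0876
```

```bash
python3 - <<'E'
from h import *
for i in range(3):
    st=get_state();print(st["t"],st["eef_pos"],st["ee_rot"],st["force"]);grab_frame("top")
E
```

```text
4.075 [0.50835284 0.12210071 0.08119706] [ 3.13839366e+00  6.82447201e-04 -2.70587803e+00] [-0.13475441 -0.33584579  0.59885161]
4.125 [0.50826058 0.12209435 0.08115427] [ 3.13834882e+00  5.40355108e-04 -2.70587344e+00] [-0.43906288  1.15369818  0.51393878]
4.175 [0.50828759 0.12212558 0.08116359] [ 3.13832833e+00  6.32076588e-04 -2.70586874e+00] [-4.66911001e-01  2.33958570e-01  7.26826106e-05]
```

Call:
play_rows:
  targets:
    - [0, 0, -0.005, -0.0005, 0, -0.002, 0.5]
    - [0, 0, 0, 0, 0, 0, 0]
    - [0, 0, 0, 0, 0, 0, 0]
    - [0, 0, 0, 0, 0, 0, 0]
    - [0, 0, 0, 0, 0, 0, 0]
    - [0, 0, 0, 0, 0, 0, 0]
    - [0, 0, 0, 0, 0, 0, 0]
    - [0, 0, 0, 0, 0, 0, 0]
  grip_force: 30

```text
t: 5.22
eef_pos: [0.5076, 0.1223, 0.079]
ee_rot: [3.138, 0.001, -2.711]
force: [-2.4, 3.1, 1.0]
width: 0.0157
```

Call:
play_rows:
  targets:
    - [0, 0, 0.1, 0, 0, 0.0004, 0]
    - [0, 0, 0.12, 0, 0, 0.0005, 0]
    - [0, 0, 0.12, 0, 0, 0.0005, 0]
    - [0, 0, 0.12, 0, 0, 0.0005, 0]
    - [0, 0, 0.12, 0, 0, 0.0005, 0]
    - [0, 0, 0, 0, 0, 0, 0]

```text
t: 5.98
eef_pos: [0.5073, 0.1229, 0.0816]
ee_rot: [3.137, 0.001, -2.115]
force: [-0.9, 1.6, 1.0]
width: 0.0156
```

Call:
play_rows:
  targets:
    - [0, 0, 0.14, 0, 0, 0.0006, 0]
    - [0, 0, 0.14, 0, 0, 0.0006, 0]
    - [0, 0, 0.14, 0, 0, 0.0006, 0]
    - [0, 0, 0.14, 0, 0, 0.0006, 0]
    - [0, 0, 0.14, 0, 0, 0.0006, 0]
    - [0, 0, 0.14, 0, 0, 0.0006, 0]
    - [0, 0, 0.14, 0, 0, 0.0006, 0]
    - [0, 0, 0.14, 0, 0, 0.0006, 0]
    - [0, 0, 0.14, 0, 0, 0.0006, 0]
    - [0, 0, 0.14, 0, 0, 0.0006, 0]
    - [0, 0, 0.14, 0, 0, 0.0006, 0]
    - [0, 0, 0.1, 0, 0, 0.0004, 0]

```text
t: 7.48
eef_pos: [0.5063, 0.1229, 0.0883]
ee_rot: [3.137, 0.002, -0.464]
force: [0.1, -0.2, -0.7]
width: 0.0157
```

```bash
python3 - <<'E'
from h import *
st=get_state();print(st["eef_pos"],st["ee_rot"],st["force"],st["moment"],st["q"])
E
```

```text
[0.50626038 0.12285325 0.08831397] [ 3.13691288e+00  2.28465291e-03 -4.64434913e-01] [ 0.06879392 -0.15614388 -0.69489443] [ 0.08787579  0.01234501 -0.16654642] [ 6.15253201e-01  2.61105642e-01 -5.14822312e-01  2.68160661e-04
 -8.00072509e-01  4.90926242e-01]
```

Call:
play_rows:
  targets:
    - [0, 0, 0.06, 0.001, -0.0005, 0.0003, 0]
    - [0, 0, 0.06, 0, 0, 0.0002, 0]
    - [0, 0, 0.0, 0, 0, 0, 0]

```text
t: 7.85
eef_pos: [0.5063, 0.1228, 0.0888]
ee_rot: [3.138, 0.004, -0.35]
force: [-0.1, 1.1, 0.2]
width: 0.0159
```

```bash
python3 - <<'E'
from h import *
st=get_state();print(st["eef_pos"],st["ee_rot"],st["force"],st["moment"])
E
```

```text
[0.50627747 0.12275375 0.08883542] [ 3.13761761  0.00363133 -0.35013031] [-0.05332419  1.11877616  0.18460104] [0.37102488 0.01714474 0.13702756]
```

Call:
play_rows:
  targets:
    - [0, 0, 0.05, 0, 0, 0.0002, 0]
    - [0, 0, 0.03, 0, 0, 0, 0]

```text
t: 8.1
eef_pos: [0.5061, 0.1224, 0.0887]
ee_rot: [3.137, 0.004, -0.276]
force: [-0.3, -1.0, -0.0]
width: 0.0161
```

```bash
python3 - <<'E'
from h import *
st=get_state();print(st["eef_pos"],st["ee_rot"],st["force"],st["moment"])
E
```

```text
[0.50605937 0.12239854 0.08872636] [ 3.13731816  0.00407195 -0.27605566] [-0.34518924 -0.98727897 -0.0064489 ] [-0.06578832 -0.09384629 -0.93698091]
```

```bash
python3 - <<'E'
import numpy as np
a0=np.pi+.197;r=.0799
d=np.r_[0,.07,np.arange(1,13)*.15+.07]
p=r*np.c_[np.cos(a0-d),np.sin(a0-d)];print(np.round(np.c_[d[1:],np.diff(p,axis=0),p[1:]+[.5847,.138]],4))
E
```

```text
[[ 7.000e-02 -9.000e-04  5.500e-03  5.054e-01  1.279e-01]
 [ 2.200e-01 -6.000e-04  1.200e-02  5.048e-01  1.398e-01]
 [ 3.700e-01  1.200e-03  1.190e-02  5.060e-01  1.518e-01]
 [ 5.200e-01  2.900e-03  1.160e-02  5.089e-01  1.634e-01]
 [ 6.700e-01  4.600e-03  1.100e-02  5.136e-01  1.744e-01]
 [ 8.200e-01  6.200e-03  1.020e-02  5.198e-01  1.846e-01]
 [ 9.700e-01  7.700e-03  9.200e-03  5.275e-01  1.938e-01]
 [ 1.120e+00  9.000e-03  7.900e-03  5.365e-01  2.017e-01]
 [ 1.270e+00  1.010e-02  6.500e-03  5.465e-01  2.082e-01]
 [ 1.420e+00  1.090e-02  4.900e-03  5.575e-01  2.131e-01]
 [ 1.570e+00  1.150e-02  3.200e-03  5.690e-01  2.163e-01]
 [ 1.720e+00  1.190e-02  1.500e-03  5.809e-01  2.178e-01]
 [ 1.870e+00  1.200e-02 -3.000e-04  5.929e-01  2.175e-01]]
```

Call:
play_rows:
  targets:
    - [0, 0, -0.07, -0.001, 0.0055, 0, 0]
    - [0, 0, -0.15, -0.0006, 0.012, 0, 0]
    - [0, 0, -0.15, 0.0012, 0.0119, 0, 0]
    - [0, 0, -0.15, 0.0029, 0.0116, 0, 0]

```text
t: 8.6
eef_pos: [0.5075, 0.1605, 0.0888]
ee_rot: [3.131, 0.004, -0.819]
force: [-2.8, -0.4, 1.5]
width: 0.0161
```

```bash
python3 - <<'E'
from h import *
st=get_state();print(st["eef_pos"],st["ee_rot"],st["force"],st["moment"])
E
```

```text
[0.50752846 0.16051511 0.08876178] [ 3.13144378  0.00372086 -0.8192932 ] [-2.80137315 -0.42969711  1.52798068] [0.10060547 0.34483325 0.1138738 ]
```

Call:
play_rows:
  targets:
    - [0, 0, -0.15, 0.004, 0.0118, 0, 0]
    - [0, 0, -0.15, 0.0055, 0.0106, 0, 0]
    - [0, 0, -0.15, 0.007, 0.0097, 0, 0]
    - [0, 0, -0.15, 0.0085, 0.0085, 0, 0]

```text
t: 9.1
eef_pos: [0.5338, 0.2015, 0.0886]
ee_rot: [3.132, 0.001, -1.444]
force: [1.2, -3.3, -1.9]
width: 0.0158
```

```bash
python3 - <<'E'
from h import *
st=get_state();print(st["eef_pos"],st["ee_rot"],st["force"],st["moment"]);d=st["eef_pos"][:2]-[.5847,.138];print(np.hypot(*d),np.pi+.197-np.arctan2(d[1],d[0]))
E
```

```text
[0.5337734  0.2015135  0.08864835] [ 3.13180078e+00  1.26884568e-03 -1.44370309e+00] [ 1.20189789 -3.31603253 -1.88256175] [-1.0340258  -1.10653292  0.07217755]
0.08140935195323018 1.0919446364376544
```

Call:
play_rows:
  targets:
    - [0, 0, -0.13, 0.0102, 0.006, 0, 0]
    - [0, 0, -0.15, 0.011, 0.005, 0, 0]
    - [0, 0, -0.15, 0.0115, 0.0033, 0, 0]
    - [0, 0, -0.15, 0.0118, 0.0018, 0, 0]
    - [0, 0, -0.03, 0.0035, 0.0002, 0, 0]
    - [0, 0, 0, 0, 0, 0, 0]

```text
t: 9.85
eef_pos: [0.582, 0.2198, 0.0886]
ee_rot: [3.13, 0.0, -2.078]
force: [-0.7, 0.1, 1.4]
width: 0.0158
```

```bash
python3 - <<'E'
from h import *
st=get_state();print(st["eef_pos"],st["ee_rot"],st["force"],st["moment"]);d=st["eef_pos"][:2]-[.5847,.138];print(np.hypot(*d),np.pi+.197-np.arctan2(d[1],d[0]))
E
```

```text
[0.58204521 0.21977836 0.08859089] [ 3.13015496e+00  3.37879734e-04 -2.07809479e+00] [-0.70286662  0.10296968  1.4339056 ] [-0.01707158 -0.18695807 -0.13875106]
0.08182143813797509 1.7353444926131074
```

Call:
play_rows:
  targets:
    - [0, 0, 0, 0, 0, 0, 0.35]
    - [0, 0, 0, 0, 0, 0, 0.35]
    - [0, 0, 0, 0, 0, 0, 0.35]
    - [0, 0, 0, 0, 0, 0.03, 0.35]
    - [0, 0, 0, 0, 0, 0.05, 0.35]
    - [0, 0, 0, 0, 0, 0.05, 0.35]
    - [0, 0, 0, 0, 0, 0.04, 0.35]
    - [0, 0, 0, 0, 0, 0, 0.35]

```text
t: 10.85
eef_pos: [0.58, 0.2181, 0.2632]
ee_rot: [3.13, -0.002, -2.073]
force: [-0.0, 0.3, -1.1]
width: 0.031
```

```bash
python3 - <<'E'
from h import *
st=get_state();print(st["eef_pos"],st["ee_rot"])
im,d=grab_frame("wrist");cv2.imwrite("pics/w2.png",im);p=cloud("wrist",d,st)
np.savez("w2.npz",d=d,pos=st["eef_pos"],rot=st["ee_rot"])
im,d=grab_frame("top");cv2.imwrite("pics/t2.png",cv2.resize(im[180:300,180:400],None,fx=3.5,fy=3.5,interpolation=cv2.INTER_CUBIC))
E
```

```text
[0.57995711 0.21813309 0.26315768] [ 3.12985093e+00 -1.59993812e-03 -2.07252396e+00]
```

View pics/w2.png

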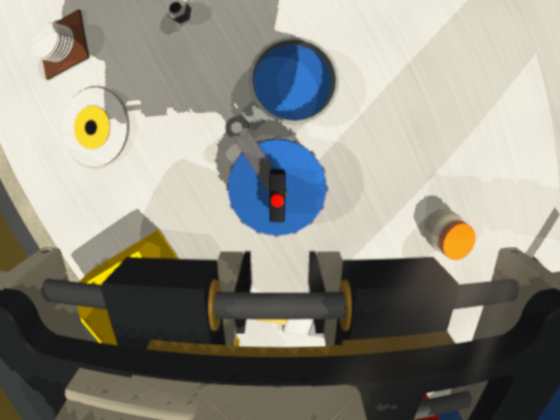

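View pics/t2.png

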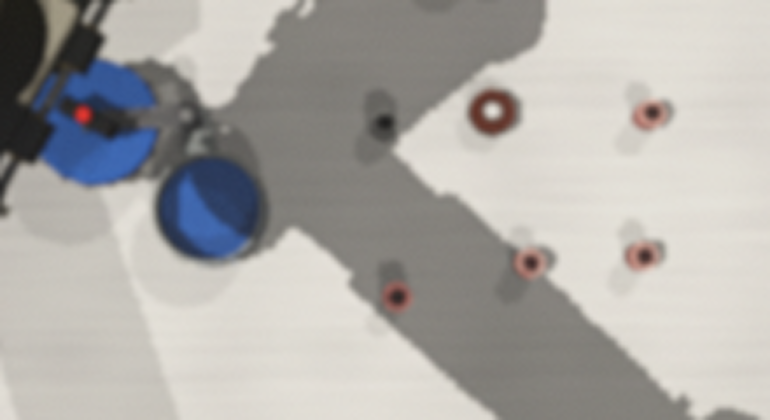

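```bash
python3 - <<'E'
from h import *
z=np.load("w2.npz");d=z["d"]
p=cloud("wrist",d,dict(eef_pos=np.zeros(3),ee_rot=np.zeros(3)))
m=(d>0)&(p[...,2]<.015)&(p[...,2]>-.12)
q=p[m]
for z0 in np.arange(-.11,.015,.01):
    s=q[(q[:,2]>=z0)&(q[:,2]<z0+.01)]
    L=s[s[:,1]<0];Rr=s[s[:,1]>0]
    print(round(z0,3),len(s),[ (np.round(a.min(0)[:2],3),np.round(a.max(0)[:2],3)) for a in (L,Rr) if len(a)])
E
```

```text
-0.11 8277 [(array([ 0.019, -0.052]), array([ 0.028, -0.   ])), (array([0.024, 0.   ]), array([0.028, 0.016]))]
-0.1 27130 [(array([-0.017, -0.098]), array([ 0.04, -0.  ])), (array([-0.017,  0.   ]), array([0.04 , 0.097]))]
-0.09 8688 [(array([ 0.021, -0.091]), array([ 0.04, -0.  ])), (array([-0.015,  0.   ]), array([0.04 , 0.088]))]
-0.08 23258 [(array([ 0.01 , -0.093]), array([ 0.04, -0.  ])), (array([-0.039,  0.   ]), array([0.04 , 0.091]))]
-0.07 8532 [(array([ 0.001, -0.089]), array([ 0.04, -0.  ])), (array([-0.039,  0.   ]), array([0.039, 0.087]))]
-0.06 1954 [(array([-0.004, -0.089]), array([ 0.039, -0.02 ])), (array([-0.038,  0.018]), array([0.039, 0.087]))]
-0.05 252 [(array([-0.01 , -0.021]), array([ 0.009, -0.02 ])), (array([-0.012,  0.018]), array([0.009, 0.018]))]
-0.04 506 [(array([-0.012, -0.025]), array([ 0.012, -0.016])), (array([-0.011,  0.014]), array([0.012, 0.023]))]
-0.03 672 [(array([-0.01 , -0.028]), array([ 0.011, -0.016])), (array([-0.01 ,  0.014]), array([0.012, 0.026]))]
-0.02 551 [(array([-0.003, -0.03 ]), array([ 0.012, -0.016])), (array([-0.003,  0.014]), array([0.012, 0.028]))]
-0.01 783 [(array([-0.009, -0.032]), array([ 0.012, -0.016])), (array([-0.008,  0.014]), array([0.011, 0.03 ]))]
-0.0 557 [(array([-0.01 , -0.032]), array([ 0.012, -0.016])), (array([-0.01 ,  0.014]), array([0.012, 0.03 ]))]
0.01 45 [(array([-0.009, -0.02 ]), array([ 0.01 , -0.016])), (array([-0.008,  0.015]), array([0.01 , 0.018]))]
```

```bash
python3 - <<'E'
from h import *
z=np.load("w2.npz");d=z["d"];st=dict(eef_pos=z["pos"],ee_rot=z["rot"]);im=cv2.imread("pics/w2.png");p=cloud("wrist",d,st)
m=(np.hypot(p[...,0]-.5847,p[...,1]-.138)<.014)&(p[...,2]>.05);q=p[m];print("post",q[:,2].max(),q[q[:,2]>.078].mean(0),len(q))
m=(np.hypot(p[...,0]-.507,p[...,1]-.122)<.062)&(p[...,2]>.043)&(p[...,2]<.053);q=p[m];print("rim",len(q),q[:,2].mean());
h=cv2.convexHull(q[:,:2].astype(np.float32))[:,0];print(circ(h))
h=h[np.abs(np.hypot(*(h-circ(h)[0]).T)-.05)<.003];print(circ(h),len(h))
m=(np.hypot(p[...,0]-.507,p[...,1]-.122)<.03)&(p[...,2]<.02);print("floor",np.median(p[m][:,2]))
m=(np.hypot(p[...,0]-.58,p[...,1]-.218)<.07)&(p[...,2]>.06)&(p[...,2]<.07);h=cv2.convexHull(p[m][:,:2].astype(np.float32))[:,0];print("cap",circ(h))
r,g=im[...,2].astype(int),im[...,1].astype(int);m=(r>g+80)&(np.hypot(p[...,0]-.58,p[...,1]-.218)<.03);print("vent",np.median(p[m],0))
E
```

```text
post 0.07493233578521338 [nan nan nan] 448
rim 1023 0.04679310674045769
(array([0.50801101, 0.12198512]), np.float64(0.04962101228592978))
(array([0.50801101, 0.12198512]), np.float64(0.04962101228592978)) 49
floor 0.017202896364045706
cap (array([0.58303162, 0.21316651]), np.float64(0.05944970162425855))
vent [0.58223002 0.21840136 0.1102631 ]<stdin>:3: RuntimeWarning: Mean of empty slice.
  ret = um.true_divide(
```

Call:
play_rows:
  targets:
    - [0, 0, 0.05, -0.022, -0.043, 0, 0.6]
    - [0, 0, 0.05, -0.025, -0.0435, 0, 0.6]
    - [0, 0, 0.05, -0.025, -0.0435, 0, 0.6]
    - [0, 0, 0, -0.025, -0.0435, -0.02, 0.6]
    - [0, 0, 0, -0.025, -0.0435, -0.03, 0.6]
    - [0, 0, 0, -0.025, -0.0435, -0.03, 0.6]
    - [0, 0, 0, -0.004, 0, 0, 0.6]
    - [0, 0, 0, 0, 0, 0, 0.6]

```text
t: 11.95
eef_pos: [0.4157, -0.0516, 0.1662]
ee_rot: [3.114, -0.018, -1.917]
force: [0.6, 1.0, -0.0]
width: 0.0523
```

```bash
cat > look.py <<'E'
from h import *
import sys
tag=sys.argv[1]
st=get_state();print("TCP",np.round(st["eef_pos"],4),np.round(st["ee_rot"],3))
im,d=grab_frame("wrist");cv2.imwrite(f"pics/{tag}.png",im);p=cloud("wrist",d,st);np.savez(tag+".npz",d=d,pos=st["eef_pos"],rot=st["ee_rot"])
b,g,r=[im[...,i].astype(int) for i in range(3)]
# nozzle: pink + dark tops, points at z .025-.035 on pink blob convex hull
pink=((r>g+35)&(r>b+25)).astype(np.uint8)
n,l,s,c=cv2.connectedComponentsWithStats(cv2.morphologyEx(pink,cv2.MORPH_CLOSE,np.ones((5,5))))
for i in range(1,n):
    if s[i,4]<60: continue
    q=p[(l==i)&(pink>0)];q=q[~np.isnan(q[:,0])]
    if len(q)<20 or q[:,2].max()>.06 or np.median(q[:,0])<.3: continue
    t=q[(q[:,2]>.026)&(q[:,2]<.034)]
    if len(t)<10: continue
    h=cv2.convexHull(t[:,:2].astype(np.float32))[:,0]
    (cc,rr)=cv2.minEnclosingCircle(h)
    print("pink",np.round(c[i]),s[i,4],"hull",np.round(circ(h)[0],4),round(float(circ(h)[1]),4),"mec",np.round(cc,4),round(rr,4))
E
python3 look.py w3
```

```text
TCP [ 0.4157 -0.0516  0.1662] [ 3.114 -0.018 -1.917]
pink [156.  20.] 552 hull [ 0.462  -0.2591] 0.0122 mec [ 0.4622 -0.259 ] 0.0128
pink [51. 70.] 618 hull [ 0.5879 -0.2706] 0.0122 mec [ 0.588  -0.2708] 0.0129
pink [193. 111.] 506 hull [ 0.4572 -0.1597] 0.0123 mec [ 0.4574 -0.1595] 0.0128
pink [266. 215.] 489 hull [ 0.4291 -0.0428] 0.0118 mec [ 0.429  -0.0426] 0.0123
```

View pics/w3.png

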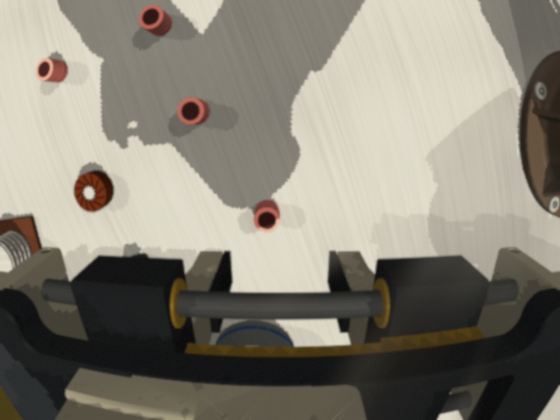

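Call:
play_rows:
  targets:
    - [0.0076, -0.032, 0, 0.0133, 0.009, -0.03, 0.6]
    - [0, 0, 0, 0, 0, -0.04, 0.6]
    - [0, 0, 0, 0, 0, -0.025, 0.6]
    - [0, 0, 0, 0, 0, 0, 0.6]

```text
t: 12.5
eef_pos: [0.434, -0.0383, 0.0703]
ee_rot: [-3.137, 0.003, -1.911]
force: [0.1, 0.0, 0.0]
width: 0.0525
```

Call:
play_rows:
  targets:
    - [0, 0, 0, -0.005, -0.0044, 0, 0.6]
    - [0, 0, 0, 0, 0, -0.02, 0.6]
    - [0, 0, 0, 0, 0, -0.014, 0.6]
    - [0, 0, 0, 0, 0, 0, 0.6]

```text
t: 13.0
eef_pos: [0.4324, -0.0412, 0.0401]
ee_rot: [-3.131, 0.008, -1.909]
force: [0.6, 0.5, 0.0]
width: 0.0528
```

Call:
play_rows:
  targets:
    - [-0.004, 0.0126, 0, -0.0034, -0.0016, -0.008, 0.6]
    - [0, 0, 0, 0, 0, 0, 0.6]
    - [0, 0, 0, 0, 0, 0, 0.6]

```text
t: 13.38
eef_pos: [0.4302, -0.0425, 0.0338]
ee_rot: [-3.139, 0.002, -1.908]
force: [-0.0, -0.2, 0.7]
width: 0.0527
```

Call:
play_rows:
  targets:
    - [0, 0, 0, -0.001, 0, -0.003, 0.6]
    - [0, 0, 0, 0, 0, 0, 0.2]
    - [0, 0, 0, 0, 0, 0, 0.2]
    - [0, 0, 0, 0, 0, 0, 0.2]
    - [0, 0, 0, 0, 0, 0, 0.2]
    - [0, 0, 0, 0, 0, 0, 0.2]
  grip_force: 12

```text
t: 14.12
eef_pos: [0.4294, -0.0425, 0.031]
ee_rot: [-3.139, 0.002, -1.908]
force: [-0.2, -0.3, -0.4]
width: 0.0245
```

Call:
play_rows:
  targets:
    - [0, 0, 0, 0, 0, 0.02, 0.2]
    - [0, 0, 0, 0, 0, 0.04, 0.2]
    - [0, 0, 0, 0, 0, 0.03, 0.2]
    - [0, 0, 0, 0.014, 0.03, 0, 0.2]
    - [0, 0, 0, 0.017, 0.036, 0, 0.2]
    - [0, 0, 0, 0.017, 0.036, 0, 0.2]
    - [0, 0, 0, 0.017, 0.036, 0, 0.2]
    - [0, 0, 0, 0.01, 0.025, 0, 0.2]
    - [0, 0, 0, 0.005, 0.01, 0, 0.2]
    - [0, 0, 0, 0, 0, 0, 0.2]
    - [0, 0, 0, 0, 0, 0, 0.2]

```text
t: 15.5
eef_pos: [0.509, 0.1342, 0.1237]
ee_rot: [-3.14, 0.001, -1.911]
force: [0.7, -0.8, -1.3]
width: 0.0241
```

Call:
play_rows:
  targets:
    - [0, 0, 0, 0.0045, 0.0035, -0.02, 0.2]
    - [0, 0, 0, 0, 0, -0.025, 0.2]
    - [0, 0, 0, 0, 0, 0, 0.2]

```text
t: 15.88
eef_pos: [0.5127, 0.1351, 0.0787]
ee_rot: [-3.14, 0.002, -1.913]
force: [0.3, -0.4, -0.1]
width: 0.0244
```

```bash
python3 look.py w4
```

```text
TCP [0.5127 0.1351 0.0787] [-3.140e+00  2.000e-03 -1.913e+00]
```

View pics/w4.png

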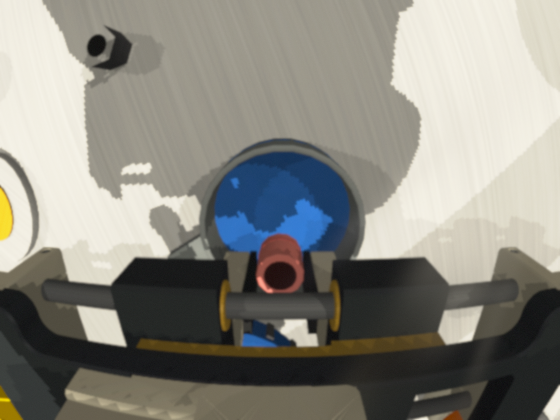

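Call:
play_rows:
  targets:
    - [0, 0, 0, 0.001, 0.0025, -0.014, 0.2]
    - [0, 0, 0, 0, 0, -0.014, 0.2]
    - [0, 0, 0, 0, 0, -0.006, 0.2]
    - [0, 0, 0, 0, 0, 0, 0.2]

```text
t: 16.42
eef_pos: [0.5155, 0.1382, 0.0456]
ee_rot: [-3.137, 0.005, -1.913]
force: [-0.5, 0.7, -0.1]
width: 0.0245
```

Call:
play_rows:
  targets:
    - [0, 0, 0, -0.0015, -0.0005, -0.004, 0.2]
    - [0, 0, 0, 0, 0, -0.003, 0.2]
    - [0, 0, 0, 0, 0, 0, 0.2]

```text
t: 16.8
eef_pos: [0.5142, 0.138, 0.0386]
ee_rot: [-3.136, 0.006, -1.913]
force: [-0.2, 0.0, 0.6]
width: 0.024
```

Call:
play_rows:
  targets:
    - [0, 0, 0, 0, 0, -0.0015, 0.2]
    - [0, 0, 0, 0, 0, -0.001, 0.2]
    - [0, 0, 0, 0, 0, 0, 0.2]

```text
t: 17.18
eef_pos: [0.5144, 0.1381, 0.0362]
ee_rot: [-3.136, 0.007, -1.913]
force: [0.1, -0.2, -0.1]
width: 0.0242
```

Call:
play_rows:
  targets:
    - [0, 0, 0, 0, 0, -0.0005, 0.2]
    - [0, 0, 0, 0, 0, 0, 0.34]
    - [0, 0, 0, 0, 0, 0, 0.34]
    - [0, 0, 0, 0, 0, 0, 0.34]
    - [0, 0, 0, 0, 0, 0.01, 0.34]
    - [0, 0, 0, 0, 0, 0.02, 0.34]
    - [0, 0, 0, -0.005, -0.02, 0.04, 0.34]
    - [0, 0, 0, -0.005, -0.02, 0.03, 0.34]
    - [0, 0, 0, 0, 0, 0, 0.34]

```text
t: 18.3
eef_pos: [0.5044, 0.0972, 0.1412]
ee_rot: [-3.135, 0.007, -1.912]
force: [0.4, -0.2, -0.6]
width: 0.0297
```

```bash
python3 look.py w5
```

```text
TCP [0.5044 0.0972 0.1412] [-3.135  0.007 -1.912]
pink [285. 255.] 727 hull [0.5155 0.1377] 0.0121 mec [0.5159 0.1379] 0.0126
```

View pics/w5.png

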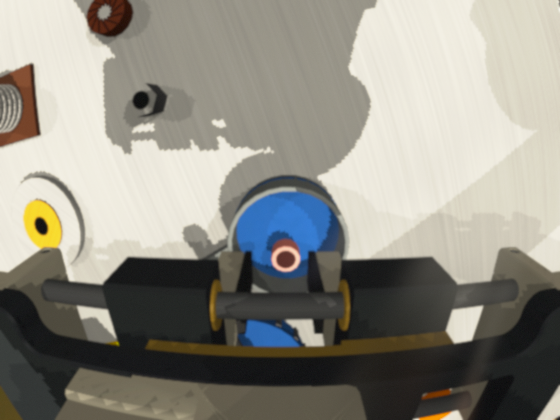

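Call:
play_rows:
  targets:
    - [0, 0, 0, 0.0024, 0.0165, -0.02, 0]
    - [0, 0, 0, 0, 0, -0.03, 0]
    - [0, 0, 0, 0, 0, -0.02, 0]
    - [0, 0, 0, 0, 0, 0, 0]

```text
t: 18.85
eef_pos: [0.5057, 0.1151, 0.0669]
ee_rot: [-3.137, 0.005, -1.912]
force: [-0.9, 0.1, 0.2]
width: 0.001
```

Call:
play_rows:
  targets:
    - [0, 0, 0, 0.0, -0.0025, -0.016, 0]
    - [0, 0, 0, 0, -0.001, -0.015, 0]
    - [0, 0, 0, 0, 0, -0.004, 0]
    - [0, 0, 0, 0, 0, 0, 0]

```text
t: 19.35
eef_pos: [0.5067, 0.1126, 0.0319]
ee_rot: [-3.136, 0.005, -1.91]
force: [0.5, 0.4, -0.5]
width: 0.0003
```

Push along 70° by about 17 mm in small rows.

Call:
play_rows:
  targets:
    - [0, 0, 0, 0.001, 0.003, 0, 0]
    - [0, 0, 0, 0.001, 0.003, 0, 0]
    - [0, 0, 0, 0.001, 0.003, 0, 0]
    - [0, 0, 0, 0.001, 0.003, 0, 0]
    - [0, 0, 0, 0.001, 0.0025, 0, 0]
    - [0, 0, 0, 0.0, 0.001, 0, 0]
    - [0, 0, 0, 0, 0, 0, 0]

```text
t: 20.23
eef_pos: [0.513, 0.1299, 0.0335]
ee_rot: [-3.134, 0.007, -1.91]
force: [-0.2, -0.7, -0.3]
width: 0.0004
```

Call:
play_rows:
  targets:
    - [0, 0, 0, -0.001, -0.003, 0, 0]
    - [0, 0, 0, 0, -0.001, 0.02, 0]
    - [0, 0, 0, 0, 0, 0.04, 0]
    - [0, 0, 0, -0.01, -0.04, 0.04, 0]
    - [0, 0, 0, -0.01, -0.02, 0.02, 0.5]
    - [0, 0, 0, 0, 0, 0, 0.6]

```text
t: 20.98
eef_pos: [0.4903, 0.0629, 0.1562]
ee_rot: [-3.135, 0.006, -1.91]
force: [0.6, 1.2, -0.7]
width: 0.0153
```

```bash
python3 look.py w6
```

```text
TCP [0.4903 0.0629 0.1562] [-3.135  0.006 -1.91 ]
pink [281. 287.] 237 hull [0.5208 0.1487] 0.012 mec [0.5195 0.1453] 0.0114
```

View pics/w6.png

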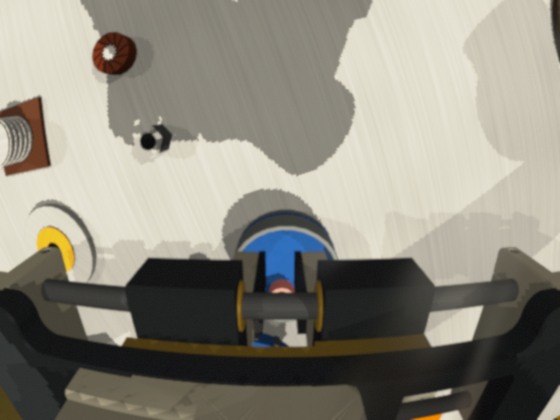

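Call:
play_rows:
  targets:
    - [0, 0, 0.1, -0.004, -0.02, 0, 0.6]
    - [0, 0, 0.1, -0.005, -0.035, 0, 0.6]
    - [0, 0, 0.1, -0.005, -0.035, 0, 0.6]
    - [0, 0, 0.1, -0.005, -0.035, 0, 0.6]
    - [0, 0, 0.1, -0.005, -0.035, 0, 0.6]
    - [0, 0, 0.1, -0.005, -0.035, 0, 0.6]
    - [0, 0, 0.09, -0.003, -0.02, 0, 0.6]
    - [0, 0, 0, 0, 0, 0, 0.6]

```text
t: 22.02
eef_pos: [0.4567, -0.1541, 0.1458]
ee_rot: [3.136, 0.006, -1.194]
force: [0.0, 0.9, -0.8]
width: 0.0525
```

```bash
python3 look.py w7
```

```text
TCP [ 0.4567 -0.1541  0.1458] [ 3.136  0.006 -1.194]
pink [186.  29.] 842 hull [ 0.5885 -0.271 ] 0.0121 mec [ 0.5887 -0.271 ] 0.0126
pink [320.  91.] 541 hull [ 0.4625 -0.2595] 0.0122 mec [ 0.4626 -0.2595] 0.0127
pink [281. 199.] 739 hull [ 0.4579 -0.1607] 0.0114 mec [ 0.458  -0.1602] 0.0121
```

Call:
play_rows:
  targets:
    - [0, 0, -0.02, 0.001, -0.006, -0.03, 0.6]
    - [0, 0, 0, 0, 0, -0.035, 0.6]
    - [0, 0, 0, 0, 0, -0.015, 0.6]
    - [0, 0, 0, 0, 0, 0, 0.6]

```text
t: 22.58
eef_pos: [0.4592, -0.1563, 0.0621]
ee_rot: [3.135, 0.006, -1.218]
force: [-0.1, -0.7, 1.6]
width: 0.0527
```

Call:
play_rows:
  targets:
    - [0, 0, 0, -0.001, -0.0037, -0.013, 0.6]
    - [0, 0, 0, -0.001, 0, -0.013, 0.6]
    - [0, 0, 0, 0, 0, -0.003, 0.6]
    - [0, 0, 0, 0, 0, 0, 0.6]

```text
t: 23.08
eef_pos: [0.4582, -0.1593, 0.0321]
ee_rot: [3.136, 0.006, -1.217]
force: [-0.2, 0.1, 0.6]
width: 0.0524
```

Call:
play_rows:
  targets:
    - [0, 0, 0, -0.0004, -0.0007, -0.001, 0.6]
    - [0, 0, 0, 0, 0, 0, 0.2]
    - [0, 0, 0, 0, 0, 0, 0.2]
    - [0, 0, 0, 0, 0, 0, 0.2]
    - [0, 0, 0, 0, 0, 0, 0.2]
    - [0, 0, 0, 0, 0, 0.02, 0.2]
    - [0, 0, 0, 0, 0, 0.04, 0.2]
    - [0, 0, 0, 0, 0, 0.03, 0.2]

```text
t: 24.08
eef_pos: [0.4562, -0.1602, 0.122]
ee_rot: [3.132, 0.007, -1.218]
force: [0.8, 0.5, -0.9]
width: 0.0243
```

Call:
play_rows:
  targets:
    - [0, 0, 0, 0.005, 0.02, 0, 0.2]
    - [0, 0, 0, 0.007, 0.036, 0, 0.2]
    - [0, 0, 0, 0.007, 0.036, 0, 0.2]
    - [0, 0, 0, 0.007, 0.036, 0, 0.2]
    - [0, 0, 0, 0.007, 0.036, 0, 0.2]
    - [0, 0, 0, 0.007, 0.036, 0, 0.2]
    - [0, 0, 0, 0.007, 0.036, 0, 0.2]
    - [0, 0, 0, 0.007, 0.02, 0, 0.2]
    - [0, 0, 0, 0.003, 0.01, 0, 0.2]
    - [0, 0, 0, 0, 0, 0, 0.2]

```text
t: 25.32
eef_pos: [0.5152, 0.1137, 0.1251]
ee_rot: [3.138, 0.006, -1.22]
force: [-0.3, -0.1, -1.5]
width: 0.0243
```

Call:
play_rows:
  targets:
    - [0, 0, 0, -0.001, -0.0077, -0.02, 0.2]
    - [0, 0, 0, 0, 0, -0.025, 0.2]
    - [0, 0, 0, 0, 0, -0.01, 0.2]
    - [0, 0, 0, 0, 0, 0, 0.2]

```text
t: 25.82
eef_pos: [0.5137, 0.1024, 0.0694]
ee_rot: [3.138, 0.006, -1.223]
force: [-0.6, -0.1, 0.0]
width: 0.0241
```

```bash
python3 look.py w8
```

```text
TCP [0.5137 0.1024 0.0694] [ 3.138  0.006 -1.223]
```

View pics/w8.png

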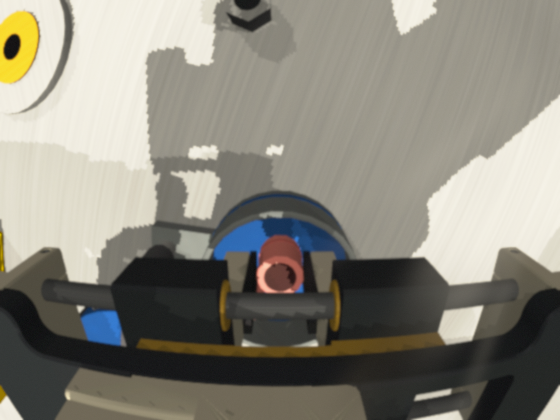

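Call:
play_rows:
  targets:
    - [0, 0, 0, 0, 0.0036, -0.004, 0.2]
    - [0, 0, 0, 0, 0, -0.01, 0.2]
    - [0, 0, 0, 0, 0, -0.01, 0.2]
    - [0, 0, 0, 0, 0, 0, 0.2]

```text
t: 26.38
eef_pos: [0.5148, 0.107, 0.0459]
ee_rot: [-3.141, 0.006, -1.223]
force: [1.3, -0.1, -0.4]
width: 0.0246
```

Call:
play_rows:
  targets:
    - [0, 0, 0, -0.001, -0.001, -0.004, 0.2]
    - [0, 0, 0, 0, 0, -0.003, 0.2]
    - [0, 0, 0, 0, 0, -0.0015, 0.2]
    - [0, 0, 0, 0, 0, 0, 0.2]

```text
t: 26.88
eef_pos: [0.5139, 0.106, 0.0371]
ee_rot: [-3.141, 0.006, -1.222]
force: [-1.4, -0.1, 1.9]
width: 0.0243
```

Call:
play_rows:
  targets:
    - [0, 0, 0, 0, 0, -0.001, 0.2]
    - [0, 0, 0, 0, 0, 0, 0.33]
    - [0, 0, 0, 0, 0, 0, 0.33]
    - [0, 0, 0, 0, 0, 0, 0.33]
    - [0, 0, 0, 0, 0, 0.01, 0.33]
    - [0, 0, 0, 0, 0, 0.02, 0.33]
    - [0, 0, 0, 0.005, -0.015, 0.04, 0.33]
    - [0, 0, 0, 0.005, -0.015, 0.03, 0.33]
    - [0, 0, 0, 0, 0, 0, 0.33]

```text
t: 28.0
eef_pos: [0.5246, 0.0753, 0.1424]
ee_rot: [-3.139, 0.005, -1.221]
force: [-0.1, 0.7, -0.7]
width: 0.0288
```

```bash
python3 look.py w9
```

```text
TCP [0.5246 0.0753 0.1424] [-3.139  0.005 -1.221]
pink [280. 246.] 651 hull [0.5148 0.1061] 0.0115 mec [0.5145 0.1065] 0.0122
pink [261. 280.] 354 hull [0.5198 0.1453] 0.0087 mec [0.5188 0.1443] 0.0103
```

View pics/w9.png

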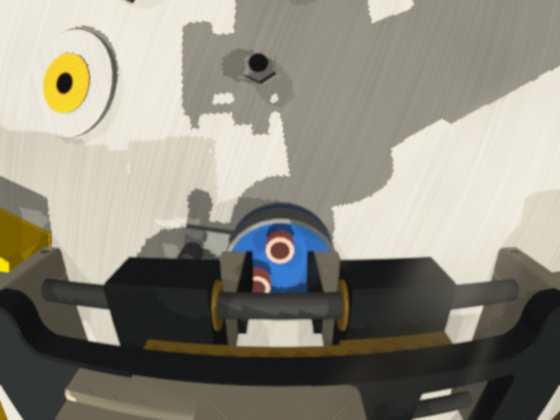

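Call:
play_rows:
  targets:
    - [0, 0, 0, -0.015, 0.022, -0.01, 0]
    - [0, 0, 0, -0.0165, 0.026, -0.01, 0]
    - [0, 0, 0, 0, 0, -0.03, 0]
    - [0, 0, 0, 0, 0, -0.015, 0]
    - [0, 0, 0, 0, 0, 0, 0]

```text
t: 28.68
eef_pos: [0.4884, 0.1247, 0.0717]
ee_rot: [3.137, 0.005, -1.221]
force: [-0.1, -0.2, 0.3]
width: 0.0003
```

Call:
play_rows:
  targets:
    - [0, 0, 0, 0.005, 0.0005, -0.006, 0]
    - [0, 0, 0, 0, 0, -0.015, 0]
    - [0, 0, 0, 0, 0, -0.015, 0]
    - [0, 0, 0, 0, 0, 0, 0]

```text
t: 29.18
eef_pos: [0.4942, 0.1254, 0.034]
ee_rot: [3.138, 0.005, -1.222]
force: [0.6, 0.4, 0.3]
width: 0.0005
```

Push along 290° by 17 mm.

Call:
play_rows:
  targets:
    - [0, 0, 0, 0.001, -0.003, 0, 0]
    - [0, 0, 0, 0.001, -0.003, 0, 0]
    - [0, 0, 0, 0.001, -0.003, 0, 0]
    - [0, 0, 0, 0.001, -0.003, 0, 0]
    - [0, 0, 0, 0.001, -0.003, 0, 0]
    - [0, 0, 0, 0, -0.001, 0, 0]
    - [0, 0, 0, 0, 0, 0, 0]

```text
t: 30.05
eef_pos: [0.5011, 0.1099, 0.0357]
ee_rot: [-3.14, 0.007, -1.222]
force: [-0.4, 3.5, -0.5]
width: 0.0007
```

Call:
play_rows:
  targets:
    - [0, 0, 0, -0.001, 0.003, 0, 0]
    - [0, 0, 0, 0, 0, 0.02, 0]
    - [0, 0, 0, 0, 0, 0.04, 0]
    - [0, 0, -0.15, 0.005, -0.02, 0.05, 0]
    - [0, 0, -0.15, 0.005, -0.01, 0.05, 0.5]
    - [0, 0, 0, 0, 0, 0.03, 0.6]
    - [0, 0, 0, 0, 0, 0, 0.6]

```text
t: 30.92
eef_pos: [0.5077, 0.0797, 0.2309]
ee_rot: [3.138, 0.005, -1.532]
force: [0.7, -0.3, -0.8]
width: 0.0252
```

```bash
python3 look.py w10
```

```text
TCP [0.5077 0.0797 0.2309] [ 3.138  0.005 -1.532]
pink [268. 198.] 370 hull [0.52   0.0928] 0.0118 mec [0.5199 0.093 ] 0.0122
pink [266. 245.] 407 hull [0.5216 0.1509] 0.013 mec [0.5208 0.1514] 0.0139
```

View pics/w10.png

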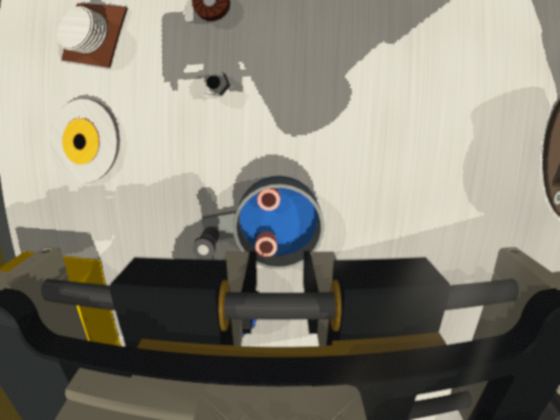

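Call:
play_rows:
  targets:
    - [0, 0, -0.04, -0.003, -0.02, 0, 0.6]
    - [0, 0, 0, -0.006, -0.042, -0.01, 0.6]
    - [0, 0, 0, -0.006, -0.045, -0.01, 0.6]
    - [0, 0, 0, -0.006, -0.045, -0.01, 0.6]
    - [0, 0, 0, -0.006, -0.045, -0.01, 0.6]
    - [0, 0, 0, -0.006, -0.045, -0.01, 0.6]
    - [0, 0, 0, -0.006, -0.045, -0.01, 0.6]
    - [0, 0, 0, -0.005, -0.042, -0.01, 0.6]
    - [0, 0, 0, 0, -0.015, 0, 0.6]
    - [0, 0, 0, 0, 0, 0, 0.6]

```text
t: 32.22
eef_pos: [0.4482, -0.2792, 0.1449]
ee_rot: [3.113, 0.004, -1.583]
force: [-0.4, 0.4, 0.2]
width: 0.0525
```

```bash
python3 look.py w11
```

```text
TCP [ 0.4482 -0.2792  0.1449] [ 3.113  0.004 -1.583]
pink [130. 216.] 578 hull [ 0.5883 -0.2715] 0.012 mec [ 0.588  -0.2713] 0.0126
pink [261. 226.] 727 hull [ 0.4627 -0.2608] 0.0114 mec [ 0.4626 -0.2611] 0.0119
```

Call:
play_rows:
  targets:
    - [0, -0.028, 0.01, 0.0143, 0.0185, -0.01, 0.6]
    - [0, 0, 0, 0, 0, -0.035, 0.6]
    - [0, 0, 0, 0, 0, -0.03, 0.6]
    - [0, 0, 0, 0, 0, 0, 0.6]

```text
t: 32.78
eef_pos: [0.4635, -0.2561, 0.0694]
ee_rot: [-3.139, 0.004, -1.569]
force: [-0.4, 0.3, -0.0]
width: 0.0524
```

Call:
play_rows:
  targets:
    - [0, 0, 0, -0.001, -0.0045, -0.013, 0.6]
    - [0, 0, 0, -0.0005, 0, -0.014, 0.6]
    - [0, 0, 0, 0, 0, -0.008, 0.6]
    - [0, 0, 0, 0, 0, 0, 0.6]

```text
t: 33.28
eef_pos: [0.4637, -0.2605, 0.0348]
ee_rot: [-3.136, 0.003, -1.568]
force: [0.0, -1.1, 0.6]
width: 0.0526
```

Call:
play_rows:
  targets:
    - [0, 0, 0, -0.001, 0, -0.004, 0.6]
    - [0, 0, 0, 0, 0, 0, 0.2]
    - [0, 0, 0, 0, 0, 0, 0.2]
    - [0, 0, 0, 0, 0, 0, 0.2]
    - [0, 0, 0, 0, 0, 0, 0.2]
    - [0, 0, 0, 0, 0, 0.02, 0.2]
    - [0, 0, 0, 0, 0, 0.04, 0.2]
    - [0, 0, 0, 0, 0, 0.03, 0.2]

```text
t: 34.28
eef_pos: [0.4611, -0.2603, 0.1213]
ee_rot: [-3.14, 0.004, -1.568]
force: [0.1, -1.1, -0.4]
width: 0.0242
```

Call:
play_rows:
  targets:
    - [0, 0, 0, 0.003, 0.02, 0, 0.2]
    - [0, 0, 0, 0.006, 0.04, 0, 0.2]
    - [0, 0, 0, 0.006, 0.04, 0, 0.2]
    - [0, 0, 0, 0.006, 0.04, 0, 0.2]
    - [0, 0, 0, 0.006, 0.04, 0, 0.2]
    - [0, 0, 0, 0.006, 0.04, 0, 0.2]
    - [0, 0, 0, 0.006, 0.04, 0, 0.2]
    - [0, 0, 0, 0.006, 0.04, 0, 0.2]
    - [0, 0, 0, 0.006, 0.04, 0, 0.2]
    - [0, 0, 0, 0.003, 0.025, 0, 0.2]
    - [0, 0, 0, 0, 0.01, 0, 0.2]
    - [0, 0, 0, 0, 0, 0, 0.2]

```text
t: 35.78
eef_pos: [0.5171, 0.1264, 0.1258]
ee_rot: [-3.131, 0.004, -1.569]
force: [-0.7, 0.4, -0.2]
width: 0.0243
```

Call:
play_rows:
  targets:
    - [0, 0, 0, 0, -0.0044, -0.02, 0.2]
    - [0, 0, 0, 0, 0, -0.025, 0.2]
    - [0, 0, 0, 0, 0, 0, 0.2]

```text
t: 36.15
eef_pos: [0.5166, 0.1193, 0.0804]
ee_rot: [-3.131, 0.004, -1.571]
force: [0.7, 0.6, -0.2]
width: 0.0248
```

```bash
python3 look.py w12
```

```text
TCP [0.5166 0.1193 0.0804] [-3.131  0.004 -1.571]
pink [277. 201.] 794 hull [0.52   0.0932] 0.0121 mec [0.5199 0.0932] 0.0124
```

View pics/w12.png

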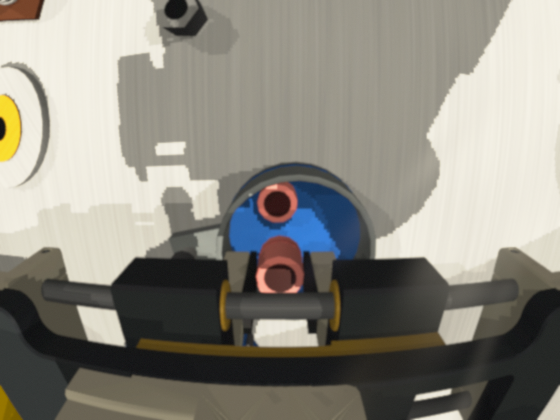

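Call:
play_rows:
  targets:
    - [0, 0.01, 0, 0, 0.0027, -0.01, 0.2]
    - [0, 0, 0, 0, 0, -0.012, 0.2]
    - [0, 0, 0, 0, 0, -0.012, 0.2]
    - [0, 0, 0, 0, 0, 0, 0.2]

```text
t: 36.7
eef_pos: [0.5185, 0.1225, 0.0472]
ee_rot: [-3.137, 0.006, -1.572]
force: [0.2, -1.2, 0.4]
width: 0.0242
```

Call:
play_rows:
  targets:
    - [0, 0, 0, -0.0015, -0.0005, -0.004, 0.2]
    - [0, 0, 0, 0, 0, -0.004, 0.2]
    - [0, 0, 0, 0, 0, -0.002, 0.2]
    - [0, 0, 0, 0, 0, 0, 0.2]

```text
t: 37.2
eef_pos: [0.5172, 0.1222, 0.0369]
ee_rot: [-3.137, 0.007, -1.571]
force: [-0.1, 0.5, 0.5]
width: 0.0245
```

Release, rise, move sideways and look; then close the fingers to nudge it toward +x.

Call:
play_rows:
  targets:
    - [0, 0, 0, 0, 0, -0.001, 0.2]
    - [0, 0, 0, 0, 0, 0, 0.33]
    - [0, 0, 0, 0, 0, 0, 0.33]
    - [0, 0, 0, 0, 0, 0, 0.33]
    - [0, 0, 0, 0, 0, 0.01, 0.33]
    - [0, 0, 0, 0, 0, 0.02, 0.33]
    - [0, 0, 0, 0, -0.015, 0.05, 0.33]
    - [0, 0, 0, 0, -0.03, 0.05, 0.6]
    - [0, 0, 0, 0, 0, 0.03, 0.6]
    - [0, 0, 0, 0, 0, 0, 0.6]

```text
t: 38.45
eef_pos: [0.5173, 0.0756, 0.2052]
ee_rot: [-3.133, 0.007, -1.57]
force: [0.7, -1.1, 0.1]
width: 0.0508
```

```bash
python3 look.py w13
```

```text
TCP [0.5173 0.0756 0.2052] [-3.133  0.007 -1.57 ]
pink [279. 234.] 1364 hull [0.527  0.1215] 0.037 mec [0.5184 0.1241] 0.0425
```

View pics/w13.png

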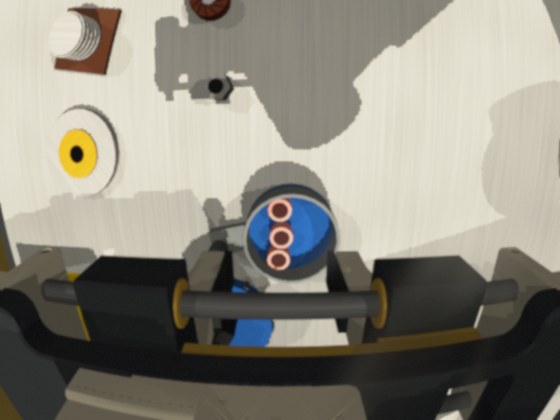

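Call:
play_rows:
  targets:
    - [0, 0, 0.12, 0.004, -0.02, 0, 0.6]
    - [0, 0, 0.15, 0.007, -0.035, 0, 0.6]
    - [0, 0, 0.15, 0.007, -0.035, 0, 0.6]
    - [0, 0, 0.15, 0.007, -0.035, -0.01, 0.6]
    - [0, 0, 0.15, 0.007, -0.035, -0.01, 0.6]
    - [0, 0, 0.15, 0.007, -0.035, -0.01, 0.6]
    - [0, 0, 0.15, 0.007, -0.035, -0.01, 0.6]
    - [0, 0, 0.15, 0.007, -0.035, -0.01, 0.6]
    - [0, 0, 0.15, 0.007, -0.035, -0.01, 0.6]
    - [0, 0, 0.15, 0.007, -0.035, 0, 0.6]
    - [0, 0, 0.1, 0.004, -0.012, 0, 0.6]
    - [0, 0, 0, 0, 0, 0, 0.6]

```text
t: 40.0
eef_pos: [0.5812, -0.2799, 0.1289]
ee_rot: [-3.14, 0.025, 0.055]
force: [0.2, -0.1, -0.0]
width: 0.0525
```

```bash
python3 look.py w14
```

```text
TCP [ 0.5812 -0.2799  0.1289] [-3.14   0.025  0.055]
pink [269. 200.] 840 hull [ 0.5894 -0.2712] 0.0119 mec [ 0.5893 -0.2713] 0.0123
```

Call:
play_rows:
  targets:
    - [0, -0.025, -0.055, 0.0075, 0.0085, -0.01, 0.6]
    - [0, 0, 0, 0, 0, -0.03, 0.6]
    - [0, 0, 0, 0, 0, -0.02, 0.6]
    - [0, 0, 0, 0, 0, 0, 0.6]

```text
t: 40.55
eef_pos: [0.5878, -0.2668, 0.0673]
ee_rot: [-3.14, -0.0, -0.01]
force: [-0.2, 0.1, 0.7]
width: 0.0527
```

Call:
play_rows:
  targets:
    - [0, 0, 0, 0.001, -0.0046, -0.014, 0.6]
    - [0, 0, 0, 0, 0, -0.014, 0.6]
    - [0, 0, 0, 0, 0, -0.007, 0.6]
    - [0, 0, 0, 0, 0, 0, 0.6]

```text
t: 41.05
eef_pos: [0.5897, -0.271, 0.0316]
ee_rot: [-3.14, -0.002, -0.01]
force: [0.6, -0.4, -0.8]
width: 0.0526
```

Call:
play_rows:
  targets:
    - [0, 0, 0, -0.0008, 0, -0.0005, 0.6]
    - [0, 0, 0, 0, 0, 0, 0.2]
    - [0, 0, 0, 0, 0, 0, 0.2]
    - [0, 0, 0, 0, 0, 0, 0.2]
    - [0, 0, 0, 0, 0, 0, 0.2]
    - [0, 0, 0, 0, 0, 0.02, 0.2]
    - [0, 0, 0, 0, 0, 0.04, 0.2]
    - [0, 0, 0, 0, 0, 0.03, 0.2]

```text
t: 42.05
eef_pos: [0.5872, -0.2707, 0.1215]
ee_rot: [-3.139, 0.002, -0.011]
force: [0.1, 0.1, -1.2]
width: 0.0242
```

Call:
play_rows:
  targets:
    - [0, 0, 0, -0.005, 0.02, 0, 0.2]
    - [0, 0, 0, -0.01, 0.04, 0, 0.2]
    - [0, 0, 0, -0.01, 0.04, 0, 0.2]
    - [0, 0, 0, -0.01, 0.04, 0, 0.2]
    - [0, 0, 0, -0.01, 0.04, 0, 0.2]
    - [0, 0, 0, -0.01, 0.04, 0, 0.2]
    - [0, 0, 0, -0.01, 0.04, 0, 0.2]
    - [0, 0, 0, -0.01, 0.04, 0, 0.2]
    - [0, 0, 0, -0.01, 0.04, 0, 0.2]
    - [0, 0, 0, -0.008, 0.03, 0, 0.2]
    - [0, 0, 0, -0.003, 0.015, 0, 0.2]
    - [0, 0, 0, 0, 0, 0, 0.2]

```text
t: 43.55
eef_pos: [0.4794, 0.1283, 0.1163]
ee_rot: [-3.141, 0.007, -0.011]
force: [0.1, -0.5, -0.5]
width: 0.0244
```

Call:
play_rows:
  targets:
    - [0, 0, 0.01, 0.011, -0.0063, -0.01, 0.2]
    - [0, 0, 0, 0, 0, -0.025, 0.2]
    - [0, 0, 0, 0, 0, 0, 0.2]

```text
t: 43.92
eef_pos: [0.4914, 0.1192, 0.0792]
ee_rot: [-3.141, 0.008, -0.001]
force: [-0.1, 0.3, -0.5]
width: 0.0243
```

```bash
python3 look.py w15
```

```text
TCP [0.4914 0.1192 0.0792] [-3.141e+00  8.000e-03 -1.000e-03]
pink [251. 197.] 1814 hull [0.5207 0.1374] 0.0225 mec [0.5202 0.1369] 0.0253
pink [320. 197.] 899 hull [0.5201 0.0934] 0.0122 mec [0.52   0.0933] 0.0127
```

View pics/w15.png

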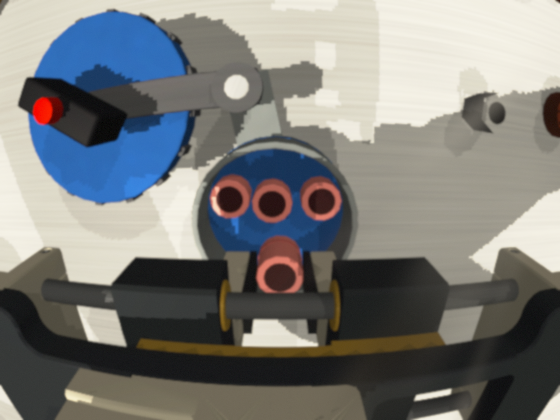

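Call:
play_rows:
  targets:
    - [0, 0, 0, -0.0005, 0.0028, -0.01, 0.2]
    - [0, 0, 0, 0, 0, -0.012, 0.2]
    - [0, 0, 0, 0, 0, -0.01, 0.2]
    - [0, 0, 0, 0, 0, 0, 0.2]

```text
t: 44.48
eef_pos: [0.4929, 0.1222, 0.0473]
ee_rot: [-3.14, 0.005, -0.002]
force: [0.6, 0.6, -0.4]
width: 0.0243
```

Call:
play_rows:
  targets:
    - [0, 0, 0, -0.002, -0.0003, 0, 0.2]
    - [0, 0, 0, -0.0003, 0, -0.005, 0.2]
    - [0, 0, 0, 0, 0, -0.004, 0.2]
    - [0, 0, 0, 0, 0, 0, 0.2]

```text
t: 44.98
eef_pos: [0.4907, 0.1223, 0.0383]
ee_rot: [-3.139, 0.004, -0.001]
force: [-0.3, -0.2, 0.7]
width: 0.0248
```

Call:
play_rows:
  targets:
    - [0, 0, 0, 0, 0, -0.0015, 0.2]
    - [0, 0, 0, 0, 0, -0.001, 0.2]
    - [0, 0, 0, 0, 0, 0, 0.32]
    - [0, 0, 0, 0, 0, 0, 0.32]
    - [0, 0, 0, 0, 0, 0, 0.32]
    - [0, 0, 0, 0, 0, 0.01, 0.32]
    - [0, 0, 0, 0, 0, 0.02, 0.32]
    - [0, 0, 0, 0, 0, 0.05, 0.32]
    - [0, 0, 0, 0, 0, 0.05, 0.32]
    - [0, 0, 0, 0, 0, 0.03, 0.32]
    - [0, 0, 0, 0, 0, 0, 0.32]

```text
t: 46.35
eef_pos: [0.4908, 0.1218, 0.2054]
ee_rot: [-3.139, 0.001, 0.0]
force: [0.7, 0.5, -0.3]
width: 0.0281
```

```bash
python3 look.py w16
```

```text
TCP [0.4908 0.1218 0.2054] [-3.139e+00  1.000e-03  0.000e+00]
pink [270. 175.] 1575 hull [0.5063 0.136 ] 0.0298 mec [0.506  0.1359] 0.0325
pink [308. 166.] 461 hull [0.5203 0.0932] 0.0122 mec [0.5203 0.0931] 0.0127
```

View pics/w16.png

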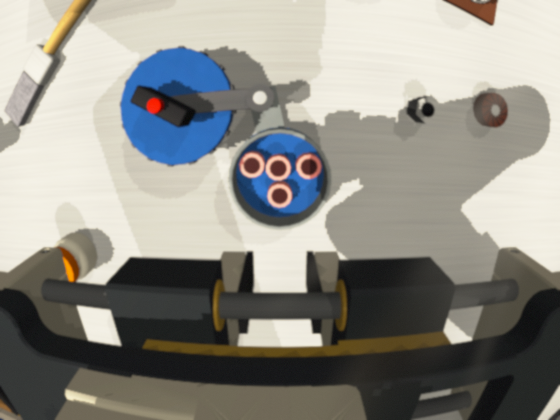

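Call:
play_rows:
  targets:
    - [0, 0, -0.12, 0.003, 0.004, 0.005, 0.35]
    - [0, 0, -0.17, 0.008, 0.008, 0.005, 0.35]
    - [0, 0, -0.17, 0.008, 0.008, 0.005, 0.35]
    - [0, 0, -0.17, 0.008, 0.008, 0.005, 0.35]
    - [0, 0, -0.17, 0.008, 0.008, 0.005, 0.35]
    - [0, 0, -0.17, 0.008, 0.008, 0, 0.35]
    - [0, 0, -0.17, 0.008, 0.008, 0, 0.35]
    - [0, 0, -0.17, 0.008, 0.008, 0, 0.35]
    - [0, 0, -0.17, 0.008, 0.008, 0, 0.35]
    - [0, 0, -0.17, 0.008, 0.008, 0, 0.35]
    - [0, 0, -0.17, 0.008, 0.008, 0, 0.35]
    - [0, 0, -0.17, 0.008, 0.008, 0, 0.35]

```text
t: 47.9
eef_pos: [0.5754, 0.2117, 0.2143]
ee_rot: [3.121, 0.001, -2.058]
force: [0.6, -0.4, -0.5]
width: 0.0309
```

```bash
cat > cap.py <<'E'
from h import *
import sys
tag=sys.argv[1]; x0,y0,ztop=map(float,sys.argv[2:5])
st=get_state();print("TCP",np.round(st["eef_pos"],4),np.round(st["ee_rot"],3))
im,d=grab_frame("wrist");cv2.imwrite(f"pics/{tag}.png",im);p=cloud("wrist",d,st)
b,g,r=[im[...,i].astype(int) for i in range(3)]
near=np.hypot(p[...,0]-x0,p[...,1]-y0)<.035
q=p[near&(r<90)&(abs(p[...,2]-ztop+.008)<.004)]
(c,s,a)=cv2.minAreaRect(q[:,:2].astype(np.float32));print("bar",np.round(c,4),np.round(s,4),a,"z",q[:,2].mean())
c=q[:,:2]-q[:,:2].mean(0);w,v=np.linalg.eigh(c.T@c);print("bar yaw",np.arctan2(v[1,1],v[0,1]))
q=p[near&(r>g+80)&(p[...,2]>ztop-.006)];print("vent",q.mean(0) if len(q) else None, np.percentile(q[:,2],[50,95]))
E
python3 cap.py w17 .582 .218 .1105
```

```text
TCP [0.5754 0.2117 0.2143] [ 3.121e+00  1.000e-03 -2.058e+00]
bar [0.5822 0.2184] [0.0496 0.016 ] 59.995697021484375 z 0.10226249998518816
bar yaw 1.0530548247807487
vent [0.58208318 0.21801783 0.10997861] [0.11031732 0.11128568]
```

Call:
play_rows:
  targets:
    - [-0.0096, -0.018, -0.034, 0.0067, 0.006, -0.02, 0.45]
    - [0, 0, 0, 0, 0, -0.03, 0.45]
    - [0, 0, 0, 0, 0, -0.03, 0.45]
    - [0, 0, 0, 0, 0, 0, 0.45]

```text
t: 48.45
eef_pos: [0.5806, 0.217, 0.1279]
ee_rot: [3.139, -0.005, -2.091]
force: [-0.4, -0.1, 0.9]
width: 0.0395
```

Call:
play_rows:
  targets:
    - [0, 0, 0, 0.0016, 0.001, -0.015, 0.45]
    - [0, 0, 0, 0, 0, -0.014, 0.45]
    - [0, 0, 0, 0, 0, -0.007, 0.45]
    - [0, 0, 0, 0, 0, 0, 0.45]

```text
t: 48.95
eef_pos: [0.5832, 0.2184, 0.0915]
ee_rot: [3.14, -0.003, -2.088]
force: [-0.0, -0.6, -1.1]
width: 0.0395
```

Call:
play_rows:
  targets:
    - [0, 0, 0, -0.0008, 0, -0.0025, 0.45]
    - [0, 0, 0, 0, 0, 0, 0]
    - [0, 0, 0, 0, 0, 0, 0]
    - [0, 0, 0, 0, 0, 0, 0]
    - [0, 0, 0, 0, 0, 0, 0]
    - [0, 0, 0, 0, 0, 0, 0]
    - [0, 0, 0, 0, 0, 0, 0]
  grip_force: 30

```text
t: 49.82
eef_pos: [0.5829, 0.2194, 0.0904]
ee_rot: [3.141, -0.0, -2.088]
force: [0.4, 0.4, 0.5]
width: 0.0159
```

```bash
python3 - <<'E'
import numpy as np
r=.0802;C=np.array([.5847,.138]);P=np.array([.5822,.2182]);a=np.arctan2(*(P-C)[::-1]);print(a,np.hypot(*(P-C)))
d=np.r_[0,.1,.1+np.arange(1,12)*.15]
d=d[d<1.72];d=np.r_[d,1.72]
p=r*np.c_[np.cos(a+d),np.sin(a+d)];print(np.round(np.c_[d[1:],np.diff(p,axis=0),p[1:]+C],4))
E
```

```text
1.6019583058907814 0.0802389556263041
[[ 1.000e-01 -8.000e-03 -6.000e-04  5.742e-01  2.175e-01]
 [ 2.500e-01 -1.180e-02 -2.500e-03  5.624e-01  2.151e-01]
 [ 4.000e-01 -1.130e-02 -4.200e-03  5.512e-01  2.109e-01]
 [ 5.500e-01 -1.050e-02 -5.800e-03  5.407e-01  2.050e-01]
 [ 7.000e-01 -9.500e-03 -7.300e-03  5.311e-01  1.977e-01]
 [ 8.500e-01 -8.300e-03 -8.700e-03  5.228e-01  1.890e-01]
 [ 1.000e+00 -6.900e-03 -9.800e-03  5.159e-01  1.792e-01]
 [ 1.150e+00 -5.400e-03 -1.070e-02  5.105e-01  1.685e-01]
 [ 1.300e+00 -3.700e-03 -1.140e-02  5.068e-01  1.570e-01]
 [ 1.450e+00 -2.000e-03 -1.190e-02  5.048e-01  1.452e-01]
 [ 1.600e+00 -2.000e-04 -1.200e-02  5.046e-01  1.332e-01]
 [ 1.720e+00  1.200e-03 -9.500e-03  5.058e-01  1.236e-01]]
```

Call:
play_rows:
  targets:
    - [0, 0, 0.1, -0.008, -0.0008, 0, 0]
    - [0, 0, 0.15, -0.0118, -0.0025, 0, 0]
    - [0, 0, 0.15, -0.0113, -0.0042, 0, 0]
    - [0, 0, 0.15, -0.0105, -0.0058, 0, 0]

```text
t: 50.32
eef_pos: [0.5411, 0.2065, 0.0904]
ee_rot: [3.142, 0.001, -1.523]
force: [-0.3, -0.2, -0.6]
width: 0.0161
```

```bash
cat > sw.py <<'E'
from h import *
st=get_state();d=st["eef_pos"][:2]-[.5847,.138];print(np.round(st["eef_pos"],4),np.round(st["ee_rot"],3),"F",np.round(st["force"],1),"M",np.round(st["moment"],2),"r",np.hypot(*d),"swing",np.pi+.197-np.arctan2(d[1],d[0])%(2*np.pi))
E
python3 sw.py
```

```text
[0.5411 0.2065 0.0904] [ 3.142e+00  1.000e-03 -1.523e+00] F [-0.3 -0.2 -0.6] M [-0.25 -0.15 -0.17] r 0.08115972213359762 swing 1.20133284057522
```

Call:
play_rows:
  targets:
    - [0, 0, 0.15, -0.0093, -0.0085, 0, 0]
    - [0, 0, 0.15, -0.0083, -0.0091, 0, 0]
    - [0, 0, 0.15, -0.0069, -0.0098, 0, 0]
    - [0, 0, 0.15, -0.0054, -0.0107, 0, 0]

```text
t: 50.82
eef_pos: [0.51, 0.1683, 0.0905]
ee_rot: [-3.141, 0.002, -0.903]
force: [4.2, -1.6, -5.0]
width: 0.0158
```

```bash
python3 sw.py
```

```text
[0.51   0.1683 0.0905] [-3.141e+00  2.000e-03 -9.030e-01] F [ 4.2 -1.6 -5. ] M [-0.71 -1.83 -0.17] r 0.08058305607290477 swing 0.582409379617332
```

Call:
play_rows:
  targets:
    - [0, 0, 0.14, -0.0032, -0.0112, 0, 0]
    - [0, 0, 0.14, -0.0016, -0.0112, 0, 0]
    - [0, 0, 0, 0, 0, 0, 0]

```text
t: 51.2
eef_pos: [0.505, 0.1447, 0.0905]
ee_rot: [-3.14, 0.002, -0.614]
force: [0.5, 0.7, -2.9]
width: 0.016
```

```bash
python3 sw.py
```

```text
[0.505  0.1447 0.0905] [-3.14e+00  2.00e-03 -6.14e-01] F [ 0.5  0.7 -2.9] M [-0.08 -0.41  0.09] r 0.08001690665346556 swing 0.2805779992337287
```

Call:
play_rows:
  targets:
    - [0, 0, 0.14, -0.0005, -0.0112, 0, 0]
    - [0, 0, 0.1, 0.0005, -0.009, 0, 0]
    - [0, 0, 0.03, 0.0005, -0.003, 0, 0]
    - [0, 0, 0, 0, 0, 0, 0]

```text
t: 51.7
eef_pos: [0.5064, 0.1228, 0.0904]
ee_rot: [-3.139, 0.001, -0.35]
force: [0.5, 0.3, -1.9]
width: 0.0157
```

```bash
python3 sw.py
```

```text
[0.5064 0.1228 0.0904] [-3.139e+00  1.000e-03 -3.500e-01] F [ 0.5  0.3 -1.9] M [-0.13 -0.14  0.13] r 0.07978234588333744 swing 0.004995450070684804
```

Call:
play_rows:
  targets:
    - [0, 0, 0.01, 0.0005, -0.0015, 0, 0]
    - [0, 0, 0, 0.0005, -0.0015, 0, 0]

```text
t: 51.95
eef_pos: [0.5069, 0.1214, 0.0904]
ee_rot: [-3.137, 0.002, -0.343]
force: [-6.0, 10.2, 0.9]
width: 0.016
```

```bash
python3 sw.py
```

```text
[0.5069 0.1214 0.0904] [-3.137e+00  2.000e-03 -3.430e-01] F [-6.  10.2  0.9] M [3.81 2.29 0.14] r 0.07955782236669122 swing -0.012836514948013633
```

Call:
play_rows:
  targets:
    - [0, 0, -0.1, 0, 0.0007, -0.0004, 0]
    - [0, 0, -0.14, 0, 0, -0.0006, 0]
    - [0, 0, -0.14, 0, 0, -0.0006, 0]
    - [0, 0, -0.14, 0, 0, -0.0006, 0]
    - [0, 0, -0.14, 0, 0, -0.0006, 0]

```text
t: 52.58
eef_pos: [0.5065, 0.1228, 0.0876]
ee_rot: [-3.139, 0.002, -1.027]
force: [0.2, 0.4, -2.3]
width: 0.0158
```

```bash
python3 sw.py
```

```text
[0.5065 0.1228 0.0876] [-3.139e+00  2.000e-03 -1.027e+00] F [ 0.2  0.4 -2.3] M [ 0.22 -0.08  0.16] r 0.07963334581017838 swing 0.004970853494547178
```

Call:
play_rows:
  targets:
    - [0, 0, -0.14, 0, 0, -0.0006, 0]
    - [0, 0, -0.14, 0, 0, -0.0006, 0]
    - [0, 0, -0.14, 0, 0, -0.0006, 0]
    - [0, 0, -0.14, 0, 0, -0.0006, 0]
    - [0, 0, -0.14, 0, 0, -0.0006, 0]
    - [0, 0, -0.14, 0, 0, -0.0006, 0]
    - [0, 0, -0.14, 0, 0, -0.0006, 0]
    - [0, 0, -0.14, 0, 0, -0.0006, 0]
    - [0, 0, -0.14, 0, 0, -0.0006, 0]
    - [0, 0, -0.14, 0, 0, -0.0006, 0]
    - [0, 0, -0.14, 0, 0, -0.0006, 0]

```text
t: 53.95
eef_pos: [0.5071, 0.123, 0.0812]
ee_rot: [-3.138, -0.001, -2.631]
force: [0.2, 0.5, -1.1]
width: 0.0158
```

```bash
python3 sw.py
```

```text
[0.5071 0.123  0.0812] [-3.138e+00 -1.000e-03 -2.631e+00] F [ 0.2  0.5 -1.1] M [ 0.36 -0.19  0.11] r 0.07905204197790493 swing 0.006403523460215332
```

Call:
play_rows:
  targets:
    - [0, 0, -0.12, 0.0003, -0.0003, -0.0005, 0]
    - [0, 0, -0.1, 0, 0, -0.0004, 0]
    - [0, 0, -0.05, 0, 0, -0.0002, 0]

```text
t: 54.32
eef_pos: [0.5072, 0.123, 0.0801]
ee_rot: [-3.138, -0.002, -2.915]
force: [0.1, 0.6, -2.6]
width: 0.0158
```

```bash
python3 sw.py
```

```text
[0.5072 0.123  0.0801] [-3.138e+00 -2.000e-03 -2.915e+00] F [ 0.1  0.6 -2.6] M [ 0.32 -0.27  0.07] r 0.07894257050064299 swing 0.005518673542656671
```

Call:
play_rows:
  targets:
    - [0, 0, -0.04, 0, 0, -0.0002, 0]
    - [0, 0, -0.04, 0, 0, 0, 0]

```text
t: 54.58
eef_pos: [0.507, 0.1242, 0.0801]
ee_rot: [-3.139, -0.002, -2.999]
force: [-5.2, 6.9, 1.1]
width: 0.0159
```

```bash
python3 sw.py
```

```text
[0.507  0.1242 0.0801] [-3.139e+00 -2.000e-03 -2.999e+00] F [-5.2  6.9  1.1] M [3.   1.87 0.81] r 0.07892701869662354 swing 0.021484305166401985
```

Call:
play_rows:
  targets:
    - [0, 0, -0.05, 0, -0.001, 0, 0]
    - [0, 0, -0.05, 0, 0, 0, 0]

```text
t: 54.82
eef_pos: [0.5064, 0.1249, 0.0803]
ee_rot: [-3.14, -0.002, -3.101]
force: [1.9, -1.3, -3.6]
width: 0.0176
```

```bash
python3 sw.py
```

```text
[0.5064 0.1249 0.0803] [-3.140e+00 -2.000e-03 -3.101e+00] F [ 1.9 -1.3 -3.6] M [-0.48 -0.82  0.95] r 0.07936136319190958 swing 0.03172046012491414
```

Call:
play_rows:
  targets:
    - [0, 0, 0.05, 0, 0, 0, 0]
    - [0, 0, 0.05, 0.0007, -0.002, 0, 0]
    - [0, 0, 0, 0, 0, 0, 0.4]
    - [0, 0, 0, 0, 0, 0, 0.4]
    - [0, 0, 0, 0, 0, 0, 0.4]
    - [0, 0, 0, 0, 0, 0.03, 0.4]
    - [0, 0, 0, 0, 0, 0.05, 0.4]
    - [0, 0, 0, 0, 0, 0.04, 0.4]
    - [0, 0, 0, 0, 0, 0, 0.4]

```text
t: 55.95
eef_pos: [0.5068, 0.1225, 0.2042]
ee_rot: [-3.137, -0.003, -3.006]
force: [1.3, 0.6, -0.9]
width: 0.0349
```

```bash
python3 cap.py w18 .508 .122 .101
```

```text
TCP [0.5068 0.1225 0.2042] [-3.137e+00 -3.000e-03 -3.006e+00]
bar [0.5076 0.1229] [0.0499 0.016 ] 11.408758163452148 z 0.09199126140026836
bar yaw -2.9446333039164307
vent [0.50713098 0.12277254 0.09981328] [0.10006394 0.10134064]
```

View pics/w18.png

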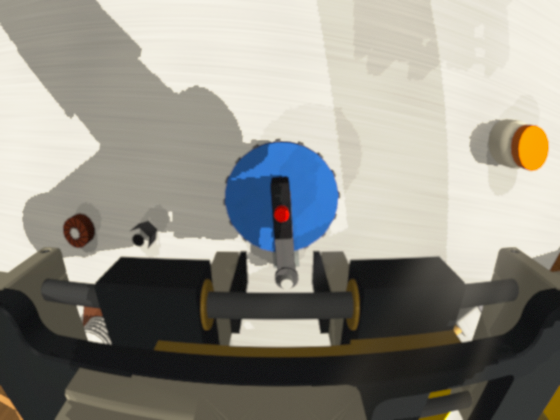

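Call:
play_rows:
  targets:
    - [0, 0, 0.06, 0.0008, 0, -0.03, 0.4]
    - [0, 0, 0, 0, 0, -0.04, 0.4]
    - [0, 0, 0, 0, 0, -0.02, 0.4]
    - [0, 0, 0, 0, 0, 0, 0.4]

```text
t: 56.5
eef_pos: [0.5044, 0.1206, 0.1071]
ee_rot: [-3.136, -0.009, -2.947]
force: [-1.6, -0.4, 0.1]
width: 0.0353
```

Call:
play_rows:
  targets:
    - [0, 0, 0, 0.003, 0.002, 0, 0.4]
    - [0, 0, 0, 0, 0, -0.014, 0.4]
    - [0, 0, 0, 0, 0, -0.011, 0.4]
    - [0, 0, 0, 0, 0, 0, 0.4]

```text
t: 57.0
eef_pos: [0.5083, 0.1231, 0.0816]
ee_rot: [-3.136, -0.008, -2.948]
force: [0.4, -0.1, 0.1]
width: 0.0351
```

Call:
play_rows:
  targets:
    - [0, 0, 0, -0.0005, -0.0003, -0.0015, 0.4]
    - [0, 0, 0, 0, 0, 0, 0]
    - [0, 0, 0, 0, 0, 0, 0]
    - [0, 0, 0, 0, 0, 0, 0]
    - [0, 0, 0, 0, 0, 0, 0]
    - [0, 0, 0, 0, 0, 0, 0]
    - [0, 0, -0.03, 0, 0, 0, 0]
    - [0, 0, -0.03, 0, 0, 0, 0]

```text
t: 58.0
eef_pos: [0.508, 0.1247, 0.0808]
ee_rot: [-3.139, -0.006, -3.01]
force: [-3.8, 8.5, -0.8]
width: 0.0159
```

```bash
python3 sw.py
```

```text
[0.508  0.1247 0.0808] [-3.139 -0.006 -3.01 ] F [-3.8  8.5 -0.8] M [3.21 1.61 0.77] r 0.07788940627775814 swing 0.02572363328355154
```

Call:
play_rows:
  targets:
    - [0, 0, 0, 0, 0, 0, 0.4]
    - [0, 0, 0, 0, 0, 0, 0.4]
    - [0, 0, 0, 0, 0, 0, 0.4]
    - [0, 0, 0, 0, 0, 0.03, 0.4]
    - [0, 0, 0, 0, 0, 0.04, 0.4]
    - [0, 0, 0, 0, 0, 0.04, 0.4]
    - [0, 0, 0, 0, 0, 0.01, 0.2]
    - [0, 0, 0, 0, 0, 0, 0]
    - [0, 0, 0, 0, 0, 0, 0]

```text
t: 59.12
eef_pos: [0.5069, 0.1225, 0.2028]
ee_rot: [-3.136, -0.009, -3.014]
force: [-0.3, -0.6, -0.1]
width: 0.0111
```

```bash
python3 cap.py w19 .508 .122 .101; python3 sw.py
```

```text
TCP [0.5069 0.1225 0.2028] [-3.136 -0.009 -3.014]
bar [0.5074 0.1244] [0.0499 0.016 ] 10.303468704223633 z 0.09200369511526742
bar yaw -2.9643542028275514
vent [0.50685689 0.12433965 0.0999497 ] [0.10016493 0.10146563]
[0.5068 0.1224 0.2026] [-3.136 -0.009 -3.014] F [-0.   0.8 -0.6] M [ 0.07 -0.16  0.03] r 0.07944698561236571 swing -0.0004216915261401333
```

View pics/w19.png

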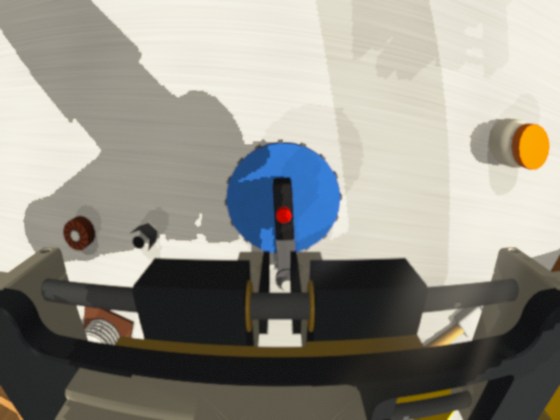

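Call:
play_rows:
  targets:
    - [0, 0, 0.052, 0.0005, 0.002, -0.03, 0.4]
    - [0, 0, 0, 0, 0, -0.04, 0.4]
    - [0, 0, 0, 0, 0, -0.02, 0.4]
    - [0, 0, 0, 0, 0, 0, 0.4]

```text
t: 59.68
eef_pos: [0.5055, 0.1232, 0.1067]
ee_rot: [-3.134, -0.014, -2.961]
force: [-1.2, -0.2, -0.4]
width: 0.034
```

Call:
play_rows:
  targets:
    - [0.01, -0.0124, 0, 0.0012, 0.001, 0, 0.4]
    - [0, 0, 0, 0, 0, -0.014, 0.4]
    - [0, 0, 0, 0, 0, -0.012, 0.4]
    - [0, 0, 0, 0, 0, 0, 0.4]

```text
t: 60.18
eef_pos: [0.5075, 0.1247, 0.0803]
ee_rot: [3.141, 0.002, -2.961]
force: [0.4, -0.4, -0.1]
width: 0.0351
```

Grip, then press along −y (perpendicular to the arm) to the swing stop.

Call:
play_rows:
  targets:
    - [0, 0, 0, 0, 0, 0, 0]
    - [0, 0, 0, 0, 0, 0, 0]
    - [0, 0, 0, 0, 0, 0, 0]
    - [0, 0, 0, 0, 0, 0, 0]
    - [0, 0, 0, 0, 0, 0, 0]
    - [0, 0, 0.01, 0.0001, -0.001, 0, 0]
    - [0, 0, 0.01, 0.0002, -0.001, 0, 0]

```text
t: 61.05
eef_pos: [0.5083, 0.1232, 0.0809]
ee_rot: [3.14, 0.004, -2.939]
force: [-0.6, 1.3, -2.0]
width: 0.0156
```

```bash
python3 sw.py
```

```text
[0.5083 0.1232 0.0809] [ 3.14   0.004 -2.939] F [-0.6  1.3 -2. ] M [ 0.58 -0.02  0.01] r 0.07785178890830967 swing 0.005919423740326835
```

Call:
play_rows:
  targets:
    - [0, 0, 0, 0.0002, -0.001, 0, 0]
    - [0, 0, 0, 0, -0.001, 0, 0]

```text
t: 61.3
eef_pos: [0.5085, 0.1221, 0.0809]
ee_rot: [3.139, 0.005, -2.938]
force: [-2.3, 6.9, -1.6]
width: 0.0158
```

```bash
python3 sw.py
```

```text
[0.5085 0.1221 0.0809] [ 3.139  0.005 -2.938] F [-2.3  6.9 -1.6] M [2.7  0.82 0.35] r 0.07778506796762279 swing -0.00832412311508346
```

Call:
play_rows:
  targets:
    - [0, 0, -0.02, 0, -0.0005, 0, 0]
    - [0, 0, 0, 0, 0, 0, 0.4]
    - [0, 0, 0, 0, 0, 0, 0.4]
    - [0, 0, 0, 0, 0, 0, 0.4]
    - [0, 0, 0, 0, 0, 0.03, 0.4]
    - [0, 0, 0, 0, 0, 0.04, 0.4]
    - [0, 0, 0, 0, 0, 0.04, 0.2]
    - [0, 0, 0, 0, 0, 0.01, 0]
    - [0, 0, 0, 0, 0, 0, 0]
    - [0, 0, 0, 0, 0, 0, 0]

```text
t: 62.55
eef_pos: [0.5074, 0.1198, 0.2033]
ee_rot: [3.14, 0.002, -2.958]
force: [0.7, -0.6, -0.5]
width: 0.0025
```

```bash
python3 cap.py w20 .508 .122 .101; python3 sw.py
```

```text
TCP [0.5074 0.1198 0.2033] [ 3.140e+00  2.000e-03 -2.958e+00]
bar [0.5078 0.1221] [0.0502 0.0159] 11.114757537841797 z 0.09203214574721885
bar yaw -2.9317645982413727
vent [0.50724867 0.12195919 0.09985149] [0.10013372 0.1011568 ]
[0.5073 0.1198 0.2031] [ 3.141e+00  2.000e-03 -2.958e+00] F [-0.6  0.3 -0.5] M [ 0.11 -0.13 -0.08] r 0.07948266512162062 swing -0.03394408493487555
```

Call:
play_rows:
  targets:
    - [0, 0, 0, 0.0003, 0.0023, -0.02, 0]
    - [0, 0, 0, 0, 0, -0.035, 0]
    - [0, 0, 0, 0, 0, -0.02, 0]
    - [0, 0, 0, 0, 0, 0, 0]

```text
t: 63.1
eef_pos: [0.5058, 0.1209, 0.1223]
ee_rot: [-3.14, -0.004, -2.959]
force: [-1.0, -0.0, 0.3]
width: 0.0002
```

Call:
play_rows:
  targets:
    - [0, 0, 0, 0.0018, 0.0011, -0.005, 0]
    - [0, 0, 0, 0, 0, -0.003, 0]
    - [0, 0, 0, 0, 0, 0, 0]

```text
t: 63.48
eef_pos: [0.5084, 0.1224, 0.1148]
ee_rot: [-3.14, -0.003, -2.958]
force: [0.3, 0.6, -0.8]
width: 0.0003
```

Call:
play_rows:
  targets:
    - [0, 0, 0, -0.0005, 0, -0.002, 0]
    - [0, 0, 0, 0, 0, -0.002, 0]
    - [0, 0, 0, 0, 0, -0.002, 0]
    - [0, 0, 0, 0, 0, -0.002, 0]

```text
t: 63.98
eef_pos: [0.5082, 0.1226, 0.1082]
ee_rot: [-3.141, -0.001, -2.958]
force: [-2.3, -0.1, 4.5]
width: 0.0004
```

```bash
python3 sw.py
```

```text
[0.5082 0.1226 0.1082] [-3.141e+00 -1.000e-03 -2.958e+00] F [-2.3 -0.1  4.5] M [ 0.05  0.72 -0.01] r 0.07799287481555317 swing -0.0017448964342947626
```

Plug is moving at ~5 N; continue to the stop.

Call:
play_rows:
  targets:
    - [0, 0, 0, 0, 0, -0.0015, 0]
    - [0, 0, 0, 0, 0, -0.0015, 0]
    - [0, 0, 0, 0, 0, -0.001, 0]

```text
t: 64.35
eef_pos: [0.508, 0.1224, 0.105]
ee_rot: [-3.14, -0.001, -2.958]
force: [-7.6, -1.0, 17.7]
width: 0.0005
```

```bash
python3 sw.py
```

```text
[0.508  0.1224 0.105 ] [-3.140e+00 -1.000e-03 -2.958e+00] F [-7.6 -1.  17.7] M [-0.04  2.72  0.  ] r 0.07822184612984155 swing -0.0034580701980058137
```

Call:
play_rows:
  targets:
    - [0, 0, 0, 0, 0, 0, 0]
    - [0, 0, 0, 0, 0, 0.02, 0]
    - [0, 0, 0, 0, 0, 0.04, 0]
    - [0, 0, 0, 0, 0, 0.04, 0]
    - [0, 0, 0, 0, 0, 0, 0]

```text
t: 64.97
eef_pos: [0.5082, 0.1226, 0.2067]
ee_rot: [-3.14, -0.002, -2.958]
force: [-1.0, -0.1, -0.5]
width: 0.0004
```

```bash
python3 cap.py w21 .508 .122 .101
```

```text
TCP [0.5082 0.1226 0.2067] [-3.140e+00 -2.000e-03 -2.958e+00]
bar [0.5078 0.1219] [0.0497 0.0159] 10.997722625732422 z 0.0919879801673351
bar yaw -2.9281562327514186
vent [0.50831528 0.12220628 0.09540543] [0.09536875 0.09598236]
```

View pics/w21.png

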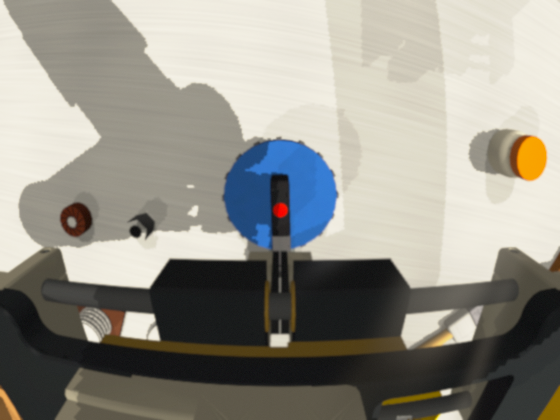

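Call:
play_rows:
  targets:
    - [0, 0, 0, -0.01, -0.03, 0.01, 0]
    - [0, 0, 0, -0.01, -0.04, 0.01, 0]
    - [0, 0, 0, 0, 0, 0, 0]

```text
t: 65.4
eef_pos: [0.4851, 0.0505, 0.221]
ee_rot: [-3.139, -0.01, -2.957]
force: [-0.5, -0.3, -0.3]
width: 0.0005
```

```bash
python3 cap.py w22 .508 .122 .0955; python3 - <<'E'
from h import *
im,d=grab_frame("side");cv2.imwrite("pics/side2.png",im)
p=cloud("side",d);r,g=im[...,2].astype(int),im[...,1].astype(int)
q=p[(r>g+80)&(np.hypot(p[...,0]-.508,p[...,1]-.122)<.015)&(p[...,2]>.085)];print("side vent",np.median(q,0) if len(q) else 0,len(q))
E
```

```text
TCP [0.4851 0.0505 0.221 ] [-3.139 -0.01  -2.957]
bar [0.5048 0.1212] [0.0439 0.0162] 12.434739112854004 z 0.08940783086476076
bar yaw -3.0359364820257237
vent [0.5079742  0.12207997 0.0937607 ] [0.09386656 0.09505259]
side vent [0.50788531 0.12082415 0.09572154] 12
```

View pics/side2.png

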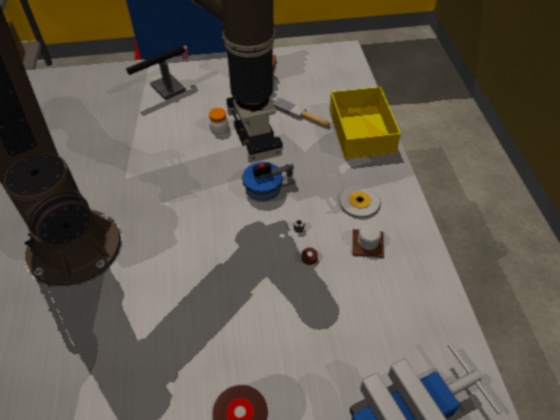

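```bash
python3 -c "
from station import *
print(job_done())"
```

```text
the job is handed in; nothing more can be done
None
```

All four nozzles are in the pot, the cap is back on and screwed tight, and the vent plug is pressed to its stop. I handed the job in at about 65 s of the 210 s allowed.

**Steps:**
- **Opening:** I unscrewed the cap to its stop and swung it about 1.73 rad aside.
- **Nozzles:** I lowered each one to the pot floor before letting go. Two were then pushed outward inside the pot to make room. The last look inside, before closing, showed all four standing upright.
- **Closing:** I swung the cap back, screwed it down to its stop, then pressed the vent.

**Last checks:**
- **Cap turn:** the bar grip lies along the arm (about 0.20 rad, arm about 0.20), and the stop resisted with about 0.8 N m. The cap's height dropped by about the amount expected.
- **Cap position:** its axis is at (0.508, 0.122), as at the start.
- **Vent:** the plug's top went from 0.100 to 0.094 m, the expected 6 mm, and the press ended at about 18 N.
- **Bench:** the side picture shows no nozzles left out, and the other things look where they were.

**What went wrong or disagreed:**
- **Finger slip:** on the first tightening my fingers slipped slightly on the bar.
- **Arm swing:** on the second tightening the twist swung the arm about 0.02 rad off its stop. I pushed it back against the stop before pressing the vent, and the next reading agreed with the starting position.
- **Last view from the side:** the arm was off to one side by then and the wrist camera's bar reading disagreed (about 0.11 rad). I trusted the readings taken from directly above.

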